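Reset the grill extractor with the reset pin and hang the pin at its mark

ROBOT

A 6-joint arm with a two-finger parallel gripper is mounted at the origin on the work surface. World frame = base frame: x ahead of the robot, y to its left, z up, the work surface at z = 0. Lengths are in m, angles in rad, forces in N, time in s.
With the tool pointing down it reaches from about 0.3 to 0.775 m from the base axis. Payload 14.6 kg.
Tool frame: the origin (TCP) lies on the mounting face of the last link; the fingertips stand 199 mm ahead of it and the grasp point (between the pads) lies 180 mm ahead of it; z points along the fingers, y is the direction in which the jaws open and shut (so a half turn about z gives the same grasp; the last joint's range is limited). The gripper opens to 94 mm and grips with 3 to 60 N. Pads are 16 mm wide; open, the fingers measure 119 mm over their backs; the gripper's body (75 mm by 177 mm) begins 78 mm behind the grasp point.
Start: joints at [1.209, 0.3, 1.521, -0, 1.321, -0.067], TCP at [0.16, 0.526, 0.405] pointing down, gripper open.
Joint ranges: [-3.03, 3.03], [-0.79, 2.21], [0.23, 2.52], [-1.04, 4.18], [0, 3.07], [-2.55, 2.55]. Speed limits (rad/s): [2.22, 2.22, 2.57, 3.14, 3.14, 3.14].

INTERFACE

Orientations are given as [roll, pitch, yaw] about the fixed x, y, z axes, in that order (R = Rz(yaw) Ry(pitch) Rx(roll)).
In Python, from station import sensors, vision, job gives the robot as it stands. The module is installed in compiled form; this text tells all that it offers.
- The arm moves only by the tool arm_command, never from a script. Its argument "plan" is one flat list of numbers, 5 for each row, row after row: the closure, from -1 (fully open) to 1 (shut), so that 0 is half open, then the shift along the world's x, y, z scaled (see below), then the turn about the world's z scaled (see below). A call has 1 to 20 rows; each row is the pose to reach, as a shift and turn from the pose commanded when the call began; what a row does not reach only later rows make up. The controller multiplies each number of a shift by 400 mm and each number of a turn by 120 degrees. A row lasts 1/10 s, in which the tool goes at most 50 mm and 8.59 degrees, less where a joint would pass 70% of its speed; a pose out of reach is approached as far as the arm can. A call with a number of a shift or a turn outside -1 to 1 is refused whole. A call with a gripper value outside its range is refused whole. The fingers move at their own pace and stop on an object; "newtons" is the grip in N (left out, the last holds). Time passes only in rows, so rows that repeat a pose let the fingers close. It gives the time, the measured TCP pose, the force and the opening at its end, in the units of the state.
- sensors.get_obs(): the state, without advancing time (a new reading comes with each control period).
- vision.camera(name): name is "scene" or "top" or "wrist"; returns the picture (480x640x3 uint8, blue, green, red); there is no depth.
- vision.camera_params(name): a dict with "intrinsics" (3x3 intrinsics, pixels), "rvec" (rotation vector, rad) and "tvec" (3), from world to camera coordinates, as OpenCV has them. Camera axes: x right, y down, z forward; pixel columns grow to the right and rows downward; lengths in m; the calibration is good to about 2 mm. A picture is of the moment at which its call begins: read the wrist's pose just before it. camera_params takes no time and is no camera call; for the wrist camera it gives the pose at the moment of the call.
- job.hand_in(): hands the job in, once; it reports no verdict.
Trained networks look in the newest picture that a camera, given by its name, has taken for a name from the list of things; names that differ only in an ending like _2 or _b are one class to them, and where a whole thing is asked for, a point or a joint stands for the part that bears it (a point fixed in the world has none). Each returns a list of dicts, best first, with "confidence" (0 to 1); they miss things now and then, are a little off and sometimes report something else, mostly with a low value. They report only what shows in the picture. A call takes as long as a camera call. They do not tell look-alikes from the thing itself.
- vision.search_frame(name, camera): "at" ([row, column] in pixels, amid what is visible of it).
- vision.silhouettes(name, camera): "mask" (480x640 bool, what is visible of it) and "at" ([row, column] in pixels, amid what is visible of it).
- vision.pinpoint(name, camera): "at" ([row, column] in pixels: a listed point, or the origin of a listed thing).
The state is a dict: "time_s": time; "qpos": joint angles; "joint_vel": joint speeds; "tau": joint torques, N m; "ee_pos": TCP position; "eef_rot": TCP orientation; "force": force on the tool from outside, world axes, zero at the start; "moment": the same for the moment, N m; "grip_width": finger opening in m.
Only numpy, scipy, OpenCV 4.12 (cv2) and the standard library are available. Lean on these libraries where they do the work, as an engineer would, in place of code of your own. Each camera call takes 0.05 s, during which the arm holds its last target.

TASK

Take the hook-handled reset pin out of its wooden block and, with its tip, hold the small deep-set reset button in the sloping panel of the extractor's control unit fully down for about a second, without pressing the panel's two proud buttons. Then hook the pin over the plain round part of the rail, slide it along onto the part with the keeper blade, level with the pointer mark, and leave it hanging there by its hook. Leave everything else on the table where it is.

Things in the scene. Friction and masses are not known exactly. Their poses are not given: they have to be found in the camera images.
- pin: Reset pin, metal, 150 mm long, 0.1 kg, the only tool with a C hook. Origin at its tip, z up to the grip, which is in line with the tip. From the tip up: round shaft, 6 mm diameter (z 0 to 35), barrel, 18 mm diameter (z 35 to 57), C hook 16 mm wide along y (z 57 to 112), black flat grip (z 108 to 150). It starts upright in a wooden block, barrel resting on the block's top, shaft in its bore
- pin_grip (a point): where to hold the pin's black grip, on its axis 138 mm above its tip and 12 mm below its top; the grip is 24 mm along x and 12 mm along y (pinch it along y); axes as the pin's
- pin_tip (a point): the pin's tip: same point as the pin's origin
- pin_seat (a point): where the bar's centre line lies in the hook when the pin hangs: 96.3 mm above the tip. The C, z from the tip: bottom arm 57 to 65 (x -20 to 20), spine at x -20 to -14, roof an upside-down V (42 degrees) with its apex at 103, lip at x 13 to 20 coming down from the roof to 85. The mouth opens to +x, 20 mm high (65 to 85); inside 28 wide, 38 high
- block_a: wooden block 56 x 56 x 48 mm high, origin at the centre of its underside, with a 10 mm bore 40 mm deep in the middle of its top. The reset pin always starts in this block; the two blocks look alike and trade places
- block_b: the like wooden block that holds the grate lifter
- lifter_mid (a point): the grate lifter (leave it alone): a loose T-handled steel rod, the black 54 mm cross bar 123 mm above its tip, standing in its block like the pin; point on its rod 47 mm above its tip
- unit: extractor control unit, fixed, base 100 x 134 mm, about 110 mm high, origin at the centre of its underside. Its sloping aluminium panel faces -x of this frame and upward, the normal 38 degrees from vertical; on the panel: the pin hole, two proud grey round buttons (22 mm diameter, 8 mm high) and a flat dark window
- pinhole (a point): centre of the mouth of the 12 mm round hole in the panel, flush with the panel face; z is the panel's outward normal (38 degrees from vertical), x runs up the slope, y across. The grey reset button, 10 mm diameter, lies 16 mm down the hole
- reset (a joint): travel of the reset button along the hole: 0 released, 0.005 m fully down; its spring takes about 4 N
- fan (a joint): travel of the upper proud button (its centre 33 mm up the slope and 71 mm towards -y from the pin hole): 0 released, 0.005 m fully down; not to be pressed
- lamp (a joint): travel of the lower proud button (its centre 9 mm down the slope and 71 mm towards -y from the pin hole): 0 released, 0.005 m fully down; not to be pressed
- rail: rail on a stand, fixed: base plate 75 x 290 x 8 mm (x -30 to 46), origin on its underside below the bar; steel bar of 10 mm diameter along y, centre line 135 mm up at x = 0, on 12 mm posts at y = -129 and 129. The bar is plain round from y = -122 to +5; the pin's hook can be put on or taken off only there
- rail_blade (a point): point on the bar's centre line in the middle of the keeper blade, which hangs below the bar from y = 5 to 129 mm of the rail, 8 mm thick, down to 22 mm under the centre line: too deep for the hook's mouth, but a pin already hooked on slides along over it
- rail_axis (a point): point on the bar's centre line at y = 0 of the rail, axes as the rail's
- mark: pointer mark: slim steel upright with a diamond head, 66 mm high, on the base plate on the +x side of the bar (38 mm from it). Origin on the rail's underside plane below the bar's centre line, at the y of the mark, axes as the rail's; the pin's hook belongs at this y
- bowl: small loose steel bowl, 104 mm diameter, 36 mm high, origin at the centre of its underside; leave it
- dish: smaller loose steel bowl, 84 mm diameter, 30 mm high, origin at the centre of its underside; leave it
- mug: loose glass mug, 84 mm diameter, 130 mm high, handle on its +y side out to 79 mm from its axis, origin at the centre of its underside; leave it
- sauce: loose amber sauce bottle, 52 mm diameter, 170 mm high, origin at the centre of its underside; leave it
- sticks: loose wooden tub of chopsticks, 86 mm diameter, 100 mm high, sticks up to 190 mm, origin at the centre of its underside; leave it
- tongs: loose steel tongs lying flat along their x axis, about 190 mm long, 12 mm high, origin at the centre of the underside; leave them
There are look-alikes about, which are no part of the job. Leave any orange look-alike of the pin alone.

How it is judged:
By the outcome, as a careful person would: the job done as asked, in the order asked, and still so for the second after the job is handed in, with the robot touching nothing.
It also fails if it takes over 64 s, if anything falls off the work surface, if the arm or the gripper's body presses on something with over 40 N, if the wrist force passes 120 N, or if a joint passes its speed limit or range.

## Working session

There is one attempt and no reset: what is moved stays moved. The work goes in short steps, Python scripts to look and compute and a tool call to move; the robot and the scene stay as the last step left them, time stands still between calls to the robot, and variables do not carry over. Pictures are saved under pics/ and viewed, and the job is handed in when it is done.

Besides the shell and the picture viewer there is one more tool, called as a command line: name --argument value ..., lists and objects as JSON in quotes. arm_command: Moves the arm, as the interface text tells. Its arguments: {"type":"object","properties":{"plan":{"type":"array"},"newtons":{"type":"number"}},"required":["plan"]}

```bash
mkdir -p pics; ls; python3 - <<'E'
from station import sensors, vision, job
import cv2
print(sensors.get_obs())
for n in ("scene","top","wrist"):
    im=vision.camera(n); cv2.imwrite(f"pics/{n}0.png",im)
    print(n,vision.camera_params(n))
E
```

```text
pics
{'time_s': 0.0, 'qpos': array([ 1.20940471e+00,  3.00460625e-01,  1.52162053e+00,  1.43442766e-05,
        1.32069622e+00, -6.66225303e-02]), 'joint_vel': array([-0.00218671,  0.00094333, -0.0006771 , -0.00062188, -0.00083728,
       -0.00014858]), 'tau': array([ 1.68177059e-03, -5.31803441e+01, -3.52744889e+01,  7.08556990e-02,
        2.43146508e-02, -1.10098938e-04]), 'ee_pos': array([0.15978386, 0.52623358, 0.40407525]), 'eef_rot': array([-3.14041149e+00, -9.27335702e-05,  2.84681995e+00]), 'force': array([-0.81676818,  0.12901216,  0.56952314]), 'moment': array([ 0.02813029,  0.00082575, -0.015581  ]), 'grip_width': 0.09367618341009612}
scene {'intrinsics': array([[537.71155062,   0.        , 321.91008497],
       [  0.        , 537.71155062, 234.0708427 ],
       [  0.        ,   0.        ,   1.        ]]), 'rvec': array([ 2.10546439,  0.73260629, -0.39001655]), 'tvec': array([-0.42440066, -0.11357705,  1.53042083])}
top {'intrinsics': array([[471.18980289,   0.        , 324.50041978],
       [  0.        , 471.18980289, 251.0367719 ],
       [  0.        ,   0.        ,   1.        ]]), 'rvec': array([ 2.1552418 , -2.19097045,  0.10111388]), 'tvec': array([-0.02447272,  0.58949656,  1.04222664])}
wrist {'intrinsics': array([[415.04182755,   0.        , 325.08975576],
       [  0.        , 415.04182755, 241.68915927],
       [  0.        ,   0.        ,   1.        ]]), 'rvec': array([-2.35127556, -1.74435318, -0.22390247]), 'tvec': array([-0.54857581, -0.0276613 ,  0.39056545])}
```

View pics/scene0.png

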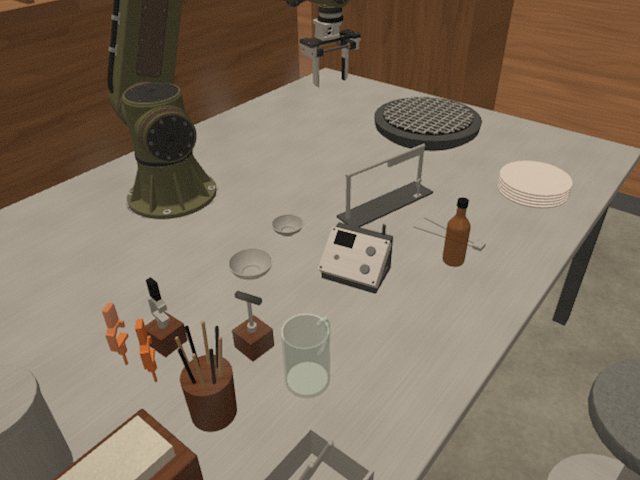

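View pics/top0.png

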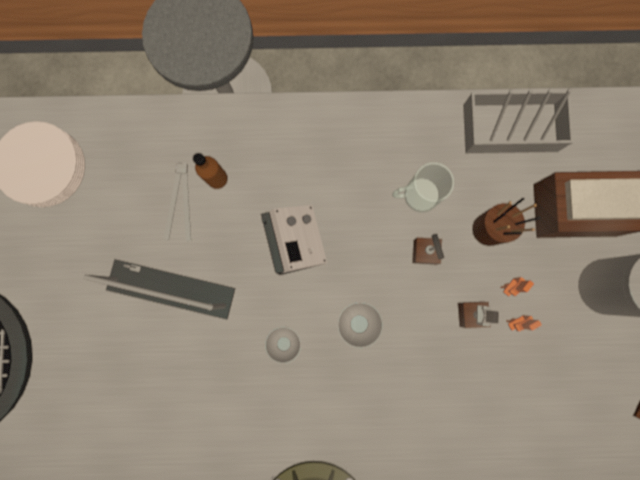

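View pics/wrist0.png

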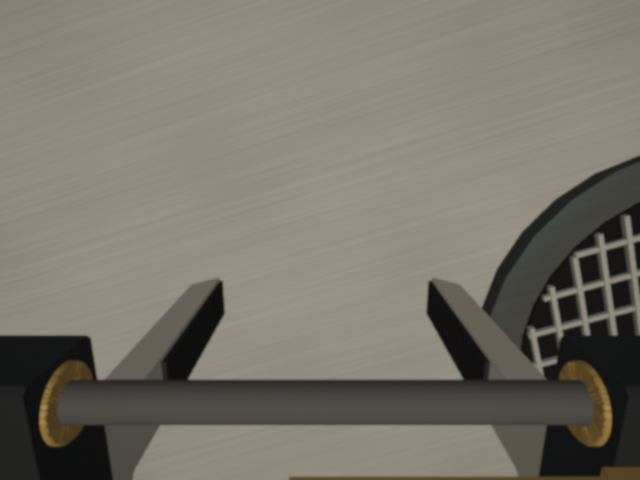

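The scene picture shows the pin (silver hook, black grip) in a block at about (160,315), and two orange look-alikes at (117,330) and (147,350). The T-handled lifter is at (252,320), the unit at (357,257), and the rail at (387,190). In the top view the pin's block is at (475,314), the unit at (297,240), and the rail at (170,290).

```bash
cat > h.py <<'E'
from station import sensors, vision, job
import cv2, numpy as np
def P(n,p=None):
    p=p or vision.camera_params(n); R=cv2.Rodrigues(p["rvec"])[0]; return p["intrinsics"],R,np.array(p["tvec"]).ravel()
def ray(n,rc,p=None):
    K,R,t=P(n,p); d=R.T@np.linalg.inv(K)@np.array([rc[1],rc[0],1.]); return -R.T@t,d/np.linalg.norm(d)
def tri(obs):
    A=np.zeros((3,3));b=np.zeros(3)
    for o,d in obs:
        M=np.eye(3)-np.outer(d,d);A+=M;b+=M@o
    X=np.linalg.solve(A,b); return X,[np.linalg.norm((np.eye(3)-np.outer(d,d))@(X-o)) for o,d in obs]
def atz(n,rc,z,p=None):
    o,d=ray(n,rc,p); return o+d*(z-o[2])/d[2]
def proj(n,X,p=None):
    K,R,t=P(n,p); c=K@(R@np.asarray(X,float)+t); return c[:2]/c[2]
E
python3 - <<'E'
from h import *
np.set_printoptions(precision=4,suppress=True)
vision.camera("scene");vision.camera("top")
for n in ["pin","pin_grip","pin_tip","pin_seat","block_a","unit","pinhole","rail","rail_blade","rail_axis","mark","fan","lamp","lifter_mid"]:
    r={}
    for c in("scene","top"):
        try:r[c]=[(np.round(x["at"],1).tolist(),round(x["confidence"],2)) for x in vision.pinpoint(n,c)][:4]
        except Exception as e:r[c]=[];print(n,c,e)
    print(n,r)
    if r["scene"] and r["top"]:
        for s in r["scene"][:3]:
            for t in r["top"][:3]:
                X,e=tri([ray("scene",s[0]),ray("top",t[0])])
                if max(e)<.02:print("   ",s[0],t[0],X,np.array(e))
print(sensors.get_obs()["time_s"])
E
```

```text
pin {'scene': [([337.3, 165.1], 0.96), ([365.2, 122.9], 0.8), ([382.2, 155.9], 0.8), ([261.8, 455.0], 0.28)], 'top': [([322.6, 504.7], 0.97), ([313.7, 470.4], 0.74), ([285.2, 499.9], 0.74)]}
    [337.3, 165.1] [313.7, 470.4] [ 0.4405 -0.365   0.0127] [0.0021 0.0021]
    [337.3, 165.1] [285.2, 499.9] [ 0.5056 -0.4038  0.0889] [0.0021 0.0021]
    [365.2, 122.9] [322.6, 504.7] [ 0.4171 -0.4509 -0.0081] [0.0034 0.0034]
    [382.2, 155.9] [313.7, 470.4] [ 0.4329 -0.4017 -0.0954] [0.0066 0.0066]
    [382.2, 155.9] [285.2, 499.9] [ 0.5046 -0.4401 -0.0014] [0.0015 0.0015]
pin_grip {'scene': [([285.6, 152.2], 0.97), ([331.0, 138.3], 0.86), ([310.5, 111.5], 0.6)], 'top': [([323.9, 532.5], 0.75), ([316.0, 494.1], 0.71), ([291.1, 524.6], 0.68)]}
    [285.6, 152.2] [316.0, 494.1] [ 0.4429 -0.3671  0.1526] [0.0003 0.0003]
    [285.6, 152.2] [291.1, 524.6] [ 0.4952 -0.4018  0.2065] [0.007 0.007]
    [331.0, 138.3] [316.0, 494.1] [ 0.4338 -0.4059  0.0596] [0.0068 0.0068]
    [331.0, 138.3] [291.1, 524.6] [ 0.4916 -0.4405  0.1262] [0.0012 0.0012]
    [310.5, 111.5] [323.9, 532.5] [ 0.4261 -0.4463  0.
[... 2079 characters left out ...]
, bowl, dish, lifter_mid, mark, mug, pin, pin_grip, pin_seat, pin_tip, pinhole, rail, rail_axis, rail_blade, sauce, sticks, tongs, unit
fan {'scene': [], 'top': []}
lamp scene it knows: block, bowl, dish, lifter_mid, mark, mug, pin, pin_grip, pin_seat, pin_tip, pinhole, rail, rail_axis, rail_blade, sauce, sticks, tongs, unit
lamp top it knows: block, bowl, dish, lifter_mid, mark, mug, pin, pin_grip, pin_seat, pin_tip, pinhole, rail, rail_axis, rail_blade, sauce, sticks, tongs, unit
lamp {'scene': [], 'top': []}
lifter_mid {'scene': [([326.0, 249.9], 0.8)], 'top': [([248.0, 431.5], 0.68), ([293.8, 148.7], 0.55)]}
    [326.0, 249.9] [248.0, 431.5] [ 0.5879 -0.2703  0.0614] [0.0011 0.0011]
1.45
```

```bash
python3 - <<'E'
import cv2
s=cv2.imread("pics/scene0.png");t=cv2.imread("pics/top0.png")
a=cv2.resize(s[265:405,90:230],(560,560),interpolation=cv2.INTER_CUBIC);cv2.imwrite("pics/c1.png",a)
a=cv2.resize(t[190:290,240:350],(660,600),interpolation=cv2.INTER_CUBIC);cv2.imwrite("pics/c2.png",a)
a=cv2.resize(t[240:340,80:250],(800,470),interpolation=cv2.INTER_CUBIC);cv2.imwrite("pics/c3.png",a)
a=cv2.resize(s[135:300,310:450],(509,600),interpolation=cv2.INTER_CUBIC);cv2.imwrite("pics/c4.png",a)
a=cv2.resize(t[270:350,440:560],(780,520),interpolation=cv2.INTER_CUBIC);cv2.imwrite("pics/c5.png",a)
E
```

```text
(no output)
```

View pics/c1.png

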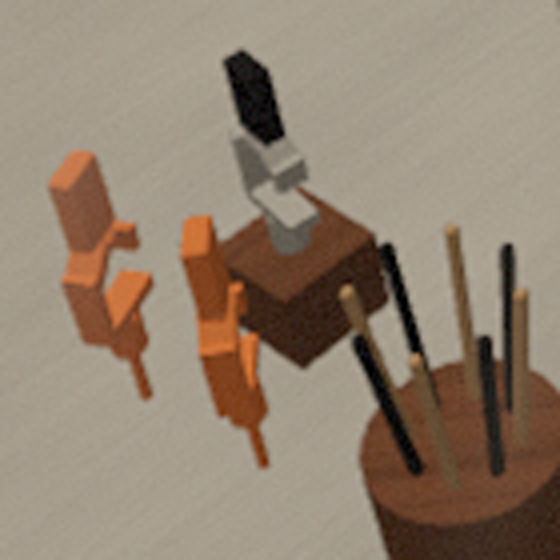

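View pics/c2.png

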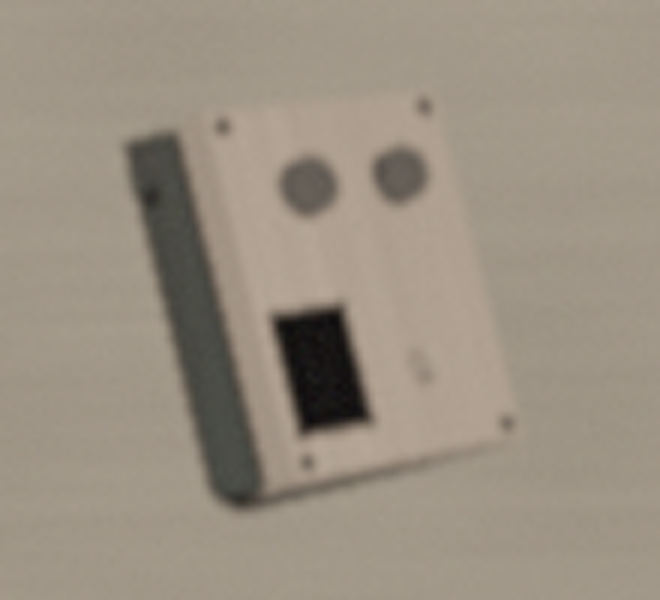

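View pics/c3.png

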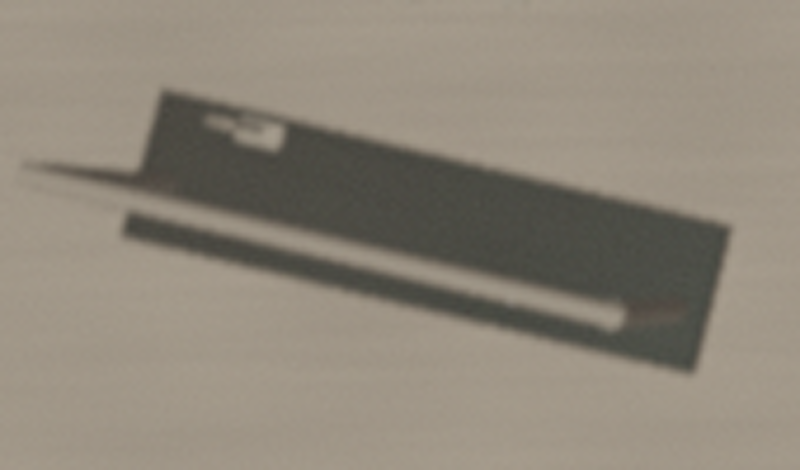

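View pics/c4.png

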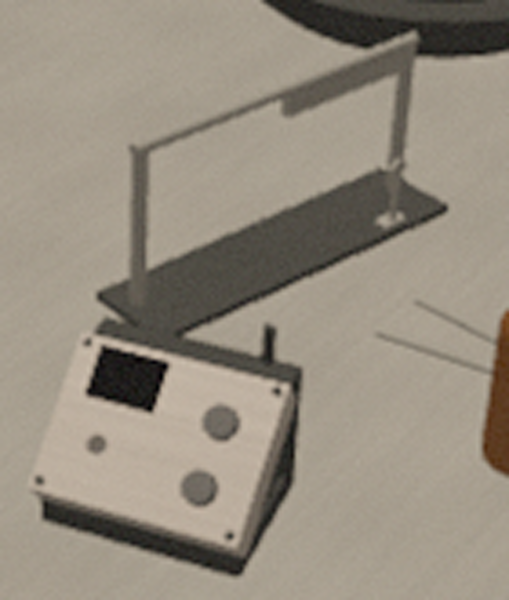

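View pics/c5.png

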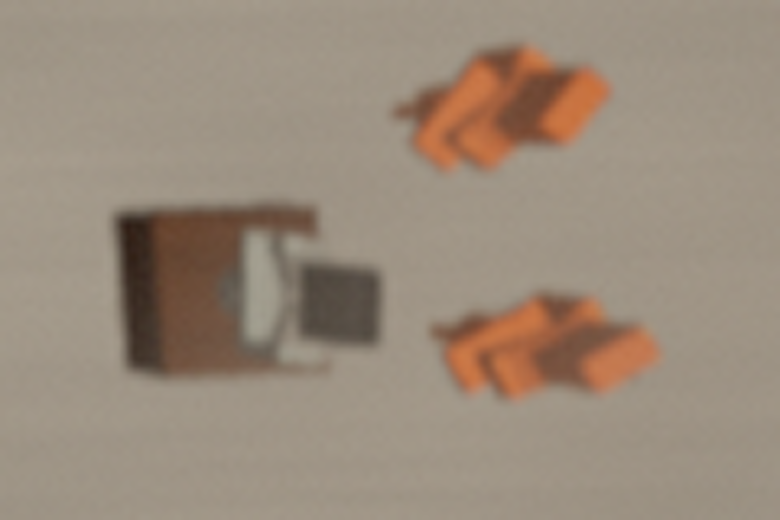

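```bash
python3 - <<'E'
from h import *
np.set_printoptions(precision=4,suppress=True)
f=lambda x,y:(240+y/4.7,80+x/4.706)
C=[atz("top",f(x,y),0.008)for x,y in[(163,90),(730,225),(692,373),(125,235)]]
for c in C:print(c)
l=(C[0]-C[1]);l2=C[3]-C[2];print(np.linalg.norm(l),np.linalg.norm(l2),np.degrees(np.arctan2(-l[0],l[1])),np.degrees(np.arctan2(-l2[0],l2[1])),np.linalg.norm(C[0]-C[3]))
yaw=-.5*0+np.arctan2(-(l+l2)[0],(l+l2)[1])
R=np.array([[np.cos(yaw),-np.sin(yaw),0],[np.sin(yaw),np.cos(yaw),0],[0,0,1]])
cen=np.mean(C,0); org=cen-R@[.008,0,0]; print("rail org",org,"yaw",np.degrees(yaw))
# check by projecting
for n in("scene","top"):
    for p in[(0,-.129,.135),(0,.129,.135),(0,-.129,.008),(0,.129,.008),(0,0,.135),(0,.005,.113)]:print(n,p,proj(n,np.r_[org[:2],0]+R@p))
g=lambda x,y:(190+y/6,240+x/6)
# screws of unit TL,TR,BR,BL crop
S=[g(x,y) for x,y in[(222,127),(424,105),(507,424),(308,462)]]
B=[g(310,186),g(401,173)]
for z in (.05,.08):
  print([atz("top",b,z) for b in S+B])
print(proj("scene",[.443,-.367,.15]),proj("scene",[.473,-.367,.15]),proj("scene",[.443,-.337,.15]))
for n in["scene"]:
  print(np.array([ray(n,(240,320))]))
p=vision.camera_params("wrist");print(ray("wrist",(240,320)))
E
```

```text
[0.58   0.4508 0.008 ]
[0.5093 0.1724 0.008 ]
[0.438  0.1907 0.008 ]
[0.5093 0.4676 0.008 ]
0.2872721667979631 0.2858906110050055 -14.25326569327074 -14.446145106050052 0.07271531965772972
rail org [0.5014 0.3224 0.008 ] yaw -14.34947294046029
scene (0, -0.129, 0.135) [347.4493 175.4688]
scene (0, 0.129, 0.135) [421.4206 145.9042]
scene (0, -0.129, 0.008) [346.7457 217.7288]
scene (0, 0.129, 0.008) [417.1581 186.205 ]
scene (0, 0, 0.135) [386.0704 160.0329]
scene (0, 0.005, 0.113) [387.0088 166.9184]
top (0, -0.129, 0.135) [210.7595 306.8973]
top (0, 0.129, 0.135) [ 87.9749 277.251 ]
top (0, -0.129, 0.008) [224.1755 305.5324]
top (0, 0.129, 0.008) [115.6394 279.3517]
top (0, 0, 0.135) [149.1764 292.0281]
top (0, 0.005, 0.113) [150.7972 291.539 ]
[array([0.6784, 0.0708, 0.05  ]), array([ 0.6855, -0.0047,  0.05  ]), array([ 0.5655, -0.0338,  0.05  ]), array([0.5526, 0.0399, 0.05  ]), array([0.6556, 0.0382, 0.05  ]), array([0.6599, 0.0042, 0.05  ])]
[array([0.6729, 0.0678, 0.08  ]), array([ 0.6798, -0.0056,  0.08  ]), array([ 0.5633, -0.0338,  0.08  ]), array([0.5508, 0.0378, 0.08  ]), array([0.6508, 0.0361, 0.08  ]), array([0.655 , 0.0031, 0.08  ])]
[152.4084 286.6293] [162.6849 293.4565] [165.6224 278.1561]
[[[ 1.1552 -0.7434  0.805 ]
  [-0.5106  0.6173 -0.5985]]]
(array([0.0902, 0.546 , 0.3851]), array([ 0.2349, -0.0835, -0.9684]))
```

arm_command --plan '[-1,0.7,-0.65,0.05,0.025,-1,0.7,-0.65,0.05,0.025,-1,0.7,-0.65,0.05,0.025,-1,0.7,-0.65,0.05,0.025,-1,0.7,-0.65,0.05,0.025,-1,0.7,-0.65,0.05,0.025,-1,0.7,-0.65,0.05,0.025,-1,0.7,-0.65,0.05,0.025,-1,0.7,-0.65,0.05,0.025,-1,0.7,-0.65,0.05,0.025,-1,0.7,-0.65,0.05,0.025]'

```text
time_s: 2.55
ee_pos: [0.4392, 0.2669, 0.4246]
eef_rot: [3.142, -0.0, 2.9]
force: [0.2, -0.1, 0.4]
grip_width: 0.0942
```

```bash
cat > w.py <<'E'
import sys,json
from h import *
np.set_printoptions(precision=4,suppress=True)
def look(tag,names):
    o=sensors.get_obs(); p=vision.camera_params("wrist"); im=vision.camera("wrist"); cv2.imwrite(f"pics/{tag}.png",im)
    import pickle; pickle.dump(p,open(f"pics/{tag}.pkl","wb"))
    print(o["time_s"],o["ee_pos"],np.degrees(o["eef_rot"]),o["grip_width"],o["force"])
    for n in names:
        print(n,[(np.round(x["at"],1).tolist(),round(x["confidence"],2)) for x in vision.pinpoint(n,"wrist")][:3])
if __name__=="__main__": look(sys.argv[1],sys.argv[2:])
E
python3 w.py w1 rail_axis rail_blade mark pinhole
```

```text
2.55 [0.4392 0.2669 0.4246] [180.      -0.0103 166.1604] 0.0941502069754826 [ 0.1997 -0.1351  0.3557]
rail_axis [([310.3, 426.2], 0.6)]
rail_blade [([316.4, 525.7], 0.72)]
mark []
pinhole []
```

View pics/w1.png

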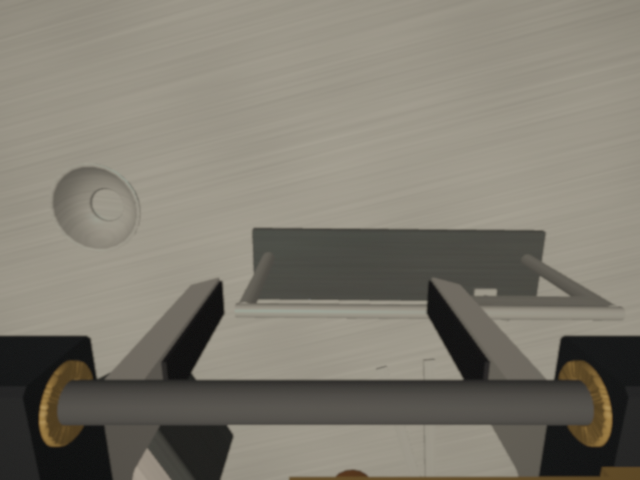

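```bash
python3 - <<'E'
from h import *
import pickle
np.set_printoptions(precision=4,suppress=True)
p=pickle.load(open("pics/w1.pkl","rb")); im=cv2.imread("pics/w1.png")
a=cv2.resize(im[215:335,230:640],(800,234*1),interpolation=cv2.INTER_CUBIC)
cv2.imwrite("pics/c6.png",a)
b=cv2.resize(im[270:330,420:640],(800,218),interpolation=cv2.INTER_CUBIC);cv2.imwrite("pics/c7.png",b)
yaw=np.radians(-14.35);R=np.array([[np.cos(yaw),-np.sin(yaw),0],[np.sin(yaw),np.cos(yaw),0],[0,0,1]]);org=np.array([.5014,.3224,0])
for q in[(0,-.129,.135),(0,.129,.135),(-.03,-.145,.008),(-.03,.145,.008),(0,.005,.135)]:print(q,proj("wrist",org+R@q,p))
for rc in[(230,252),(231,545)]:print(atz("wrist",rc,.008,p))
for rc in[(310.5,238),(312.5,621)]:print(atz("wrist",rc,.135,p))
# mark from nets
for rc in [(292,485),(292,474),(292,497)]:
    X=atz("wrist",rc,.008,p);print(X,R.T@(X-org))
E
```

```text
(0, -0.129, 0.135) [240.8614 307.5829]
(0, 0.129, 0.135) [607.8629 310.7084]
(-0.03, -0.145, 0.008) [248.6291 226.3246]
(-0.03, 0.145, 0.008) [544.3099 229.0087]
(0, 0.005, 0.135) [431.7069 309.2082]
[0.4407 0.1915 0.008 ]
[0.5104 0.4708 0.008 ]
[0.4711 0.1948 0.135 ]
[0.537  0.4563 0.135 ]
[0.56   0.4043 0.008 ] [0.0365 0.0938 0.008 ]
[0.5573 0.3934 0.008 ] [0.0366 0.0826 0.008 ]
[0.5629 0.4162 0.008 ] [0.0363 0.1061 0.008 ]
```

View pics/c6.png

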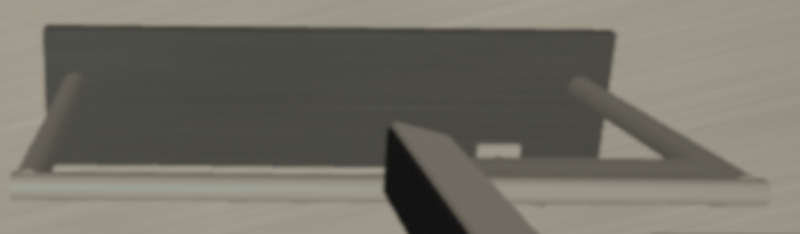

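View pics/c7.png

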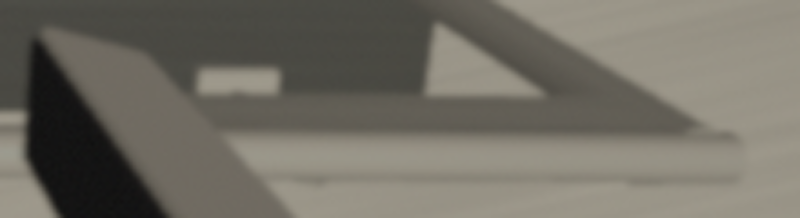

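```bash
python3 - <<'E'
from h import *
np.set_printoptions(precision=4,suppress=True)
yaw=np.radians(-14.2);R=np.array([[np.cos(yaw),-np.sin(yaw),0],[np.sin(yaw),np.cos(yaw),0],[0,0,1]]);org=np.array([.5033,.324,0])
X=atz("top",(268.9,135.7),.010);print(X,R.T@(X-org))
X=atz("scene",(194.1,417.8),.010);print(X,R.T@(X-org))
o,d=ray("scene",(180.4,419.2))
# head lies in plane x=38 of rail
n=R[:,0];s=(0.038-n@(o-org))/(n@d);X=o+s*d;print("head",X,R.T@(X-org))
t=cv2.imread("pics/top0.png")[255:285,110:150];cv2.imwrite("pics/c8.png",cv2.resize(t,(800,600),interpolation=cv2.INTER_CUBIC))
E
```

```text
[0.5566 0.4009 0.01  ] [0.0328 0.0876 0.01  ]
[0.5581 0.4087 0.01  ] [0.0323 0.0956 0.01  ]
head [0.5619 0.4008 0.059 ] [0.038  0.0889 0.059 ]
```

View pics/c8.png

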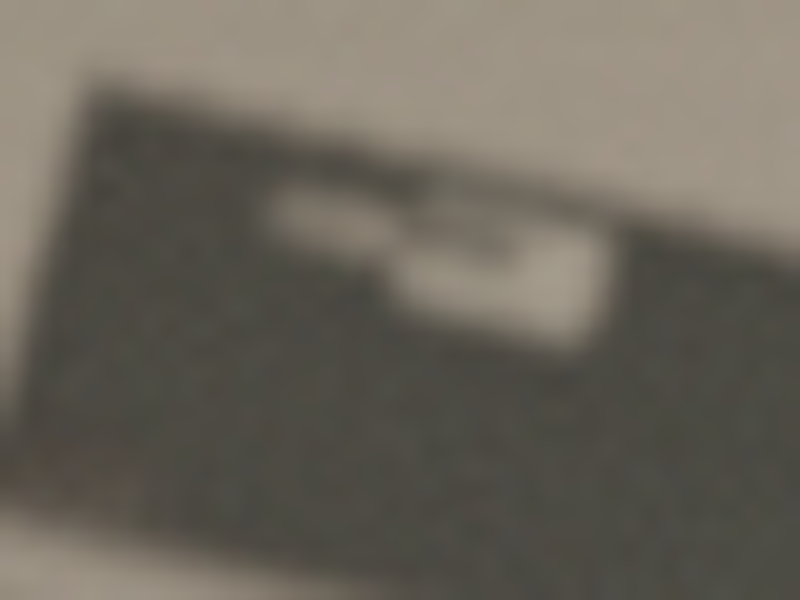

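arm_command --plan '[-1,0.35,-0.68,0,-0.52,-1,0.35,-0.68,0,-0.52,-1,0.35,-0.68,0,-0.52,-1,0.35,-0.68,0,-0.52,-1,0.35,-0.68,0,-0.52,-1,0.35,-0.68,0,-0.52,-1,0.35,-0.68,0,-0.52,-1,0.35,-0.68,0,-0.52,-1,0.35,-0.68,0,-0.52,-1,0.35,-0.68,0,-0.52]'

```text
time_s: 3.8
ee_pos: [0.5797, -0.0053, 0.4247]
eef_rot: [3.142, 0.0, 1.812]
force: [-0.0, -0.1, -0.3]
grip_width: 0.0942
```

```bash
python3 w.py w2 pinhole unit rail_axis
```

```text
3.8 [ 0.5797 -0.0053  0.4247] [179.9998   0.0001 103.8387] 0.09416395718763668 [-0.0109 -0.1304 -0.3023]
pinhole [([219.4, 336.7], 0.86), ([452.2, 391.5], 0.53), ([169.4, 370.2], 0.2)]
unit [([170.8, 369.7], 0.96), ([218.6, 338.8], 0.64)]
rail_axis []
```

View pics/w2.png

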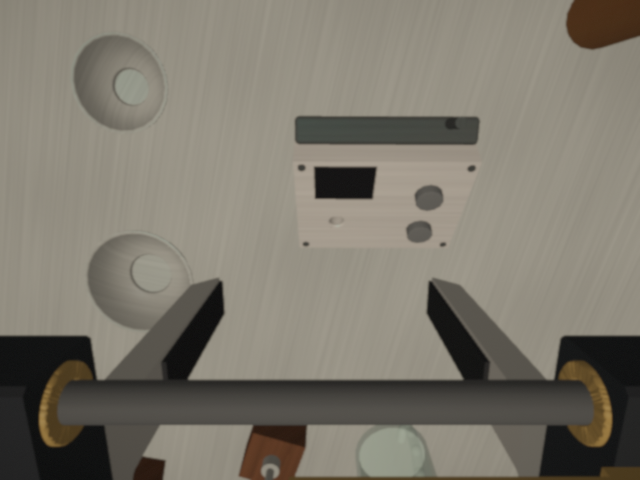

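```bash
python3 - <<'E'
import cv2
im=cv2.imread("pics/w2.png");cv2.imwrite("pics/c9.png",cv2.resize(im[150:255,290:490],(800,420),interpolation=cv2.INTER_CUBIC))
E
```

```text
(no output)
```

View pics/c9.png

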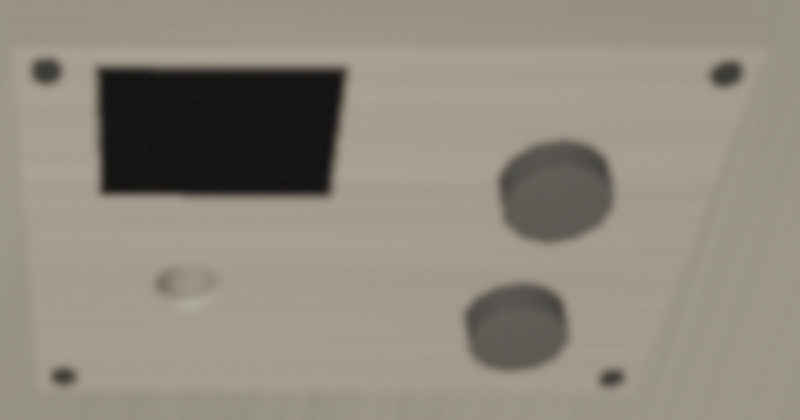

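```bash
cat > fitunit.py <<'E'
from h import *
import pickle
from scipy.optimize import least_squares
np.set_printoptions(precision=4,suppress=True)
p=pickle.load(open("pics/w2.pkl","rb"))
obs={"wrist":[(336.75,221),(429.25,199.25),(419.25,232.5)],"scene":[(336.5,257.4),(370.5,251),(364.5,269)],"top":[(309.3,251.3),(291.7,221),(306.8,218.8)]}
loc=np.array([[0,0,0],[.033,-.071,.008],[-.009,-.071,.008]])
T=np.radians(38)
def fr(yaw):
    n=np.array([-np.sin(T),0,np.cos(T)]);x=np.array([np.cos(T),0,np.sin(T)]);y=np.array([0,1.,0])
    return cv2.Rodrigues(np.array([0,0,yaw]))[0]@np.c_[x,y,n]
def res(v,cams):
    X=v[:3]+(fr(v[3])@loc.T).T
    return np.concatenate([np.array([proj(c,X[i],p if c=="wrist" else None)-obs[c][i] for i in range(3)]).ravel() for c in cams])
for cams in(["wrist"],["wrist","top"],["wrist","scene"],["scene","top"],["wrist","scene","top"]):
    s=least_squares(res,[.586,0,.06,1.81],args=(cams,),x_scale=[.01,.01,.01,.1]);print(cams,s.x[:3],np.degrees(s.x[3]),np.round(s.fun,1))
E
python3 fitunit.py
```

```text
['wrist'] [ 0.5898 -0.0032  0.0582] 105.10349088504302 [ 0.  -0.3 -0.5 -0.1  0.6  0.4]
['wrist', 'top'] [ 0.5888 -0.0025  0.0611] 104.88281668010278 [-0.9 -0.6 -0.6 -0.3  0.3  0.5  0.8 -1.3 -0.3 -1.1 -0.2 -1.1]
['wrist', 'scene'] [ 0.5896 -0.003   0.059 ] 104.97158845062893 [-0.2 -0.4 -0.5 -0.1  0.5  0.5  0.1  0.5  0.1 -0.3  0.4 -0.1]
['scene', 'top'] [ 0.5869 -0.0003  0.057 ] 103.28444047810059 [-0.1  0.2 -0.4 -0.  -0.4 -0.  -0.1 -0.3 -0.3 -0.4 -0.1 -0. ]
['wrist', 'scene', 'top'] [ 0.5892 -0.0027  0.0591] 104.76015978835422 [-0.6 -0.8 -0.8 -0.2  0.1  0.4  0.1  0.3 -0.  -0.4  0.3 -0.3  0.9 -1.4
 -0.1 -1.2  0.  -1.1]
```

arm_command --plan '[-0.3,-0.34,-0.9,0.07,0.635,-0.3,-0.34,-0.9,0.07,0.635,-0.3,-0.34,-0.9,0.07,0.635,-0.3,-0.34,-0.9,0.07,0.635,-0.3,-0.34,-0.9,0.07,0.635,-0.3,-0.34,-0.9,0.07,0.635,-0.3,-0.34,-0.9,0.07,0.635,-0.3,-0.34,-0.9,0.07,0.635,-0.3,-0.34,-0.9,0.07,0.635,-0.3,-0.34,-0.9,0.07,0.635,-0.3,-0.34,-0.9,0.07,0.635,-0.3,-0.34,-0.9,0.07,0.635,-0.3,-0.34,-0.9,0.07,0.635]'

```text
time_s: 5.3
ee_pos: [0.4441, -0.3652, 0.4527]
eef_rot: [-3.142, 0.0, 3.139]
force: [-0.4, 0.4, -0.6]
grip_width: 0.0611
```

```bash
python3 w.py w3 pin_grip pin_seat pin block_a
```

```text
5.3 [ 0.4441 -0.3652  0.4527] [-179.999     0.005   179.8603] 0.061118341575998755 [-0.3532  0.4476 -0.6488]
pin_grip [([208.3, 210.2], 0.81), ([238.4, 324.8], 0.64)]
pin_seat [([290.2, 239.1], 0.93), ([199.9, 223.0], 0.85), ([225.2, 325.2], 0.58)]
pin [([206.5, 322.4], 0.55)]
block_a [([201.1, 324.0], 0.89)]
```

View pics/w3.png

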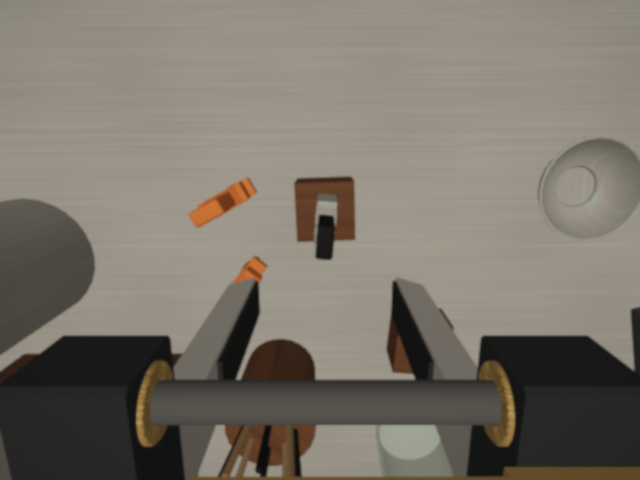

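```bash
cat > ov.py <<'E'
from h import *
import pickle
p=pickle.load(open("pics/w3.pkl","rb")); im=cv2.imread("pics/w3.png")
x0,y0,s=285,170,8
a=cv2.resize(im[y0:y0+100,x0:x0+80],None,fx=s,fy=s,interpolation=cv2.INTER_CUBIC); a=a[:,:]
def box(c,lo,hi,col,yaw=0,M=1):
    R=cv2.Rodrigues(np.array([0,0,np.radians(yaw)]))[0]
    V=[np.array([x,y,z]) for x in(lo[0],hi[0]) for y in(lo[1],hi[1]) for z in(lo[2],hi[2])]
    U=[tuple(np.int32((proj("wrist",np.array(c)+R@v,p)+.5-[x0,y0])*s)) for v in V]
    for i in range(8):
        for j in range(i):
            if sum(abs(V[i]-V[j])>1e-9)==1: cv2.line(a,tuple(map(int,U[i])),tuple(map(int,U[j])),col,1)
import sys
x,y,yaw=map(float,sys.argv[1:4])
c=(x,y,.013)
box(c,(-.012,-.006,.112),(.012,.006,.150),(0,255,255),yaw)
box(c,(-.02,-.008,.057),(.02,.008,.065),(0,255,0),yaw)
box(c,(-.02,-.008,.057),(-.014,.008,.09),(255,0,0),yaw)
box(c,(-.028,-.028,-.013),(.028,.028,.035),(255,0,255),yaw)
cv2.imwrite("pics/"+sys.argv[4],cv2.resize(a,(480,600)) )
E
python3 ov.py .443 -.367 0 o1.png
```

```text
(no output)
```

View pics/o1.png

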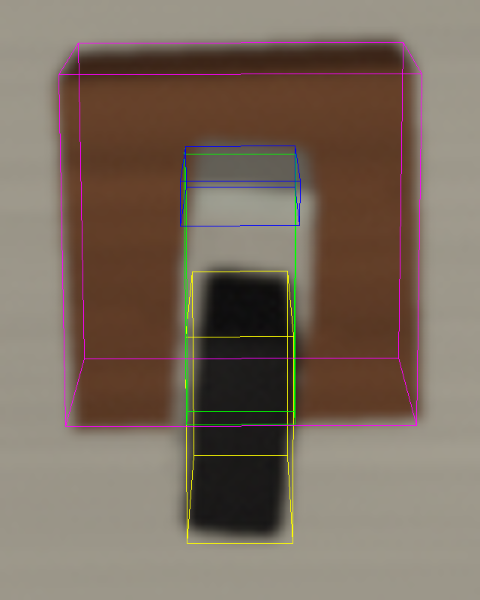

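```bash
python3 ov.py .4425 -.367 -5 o2.png
```

```text
(no output)
```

View pics/o2.png

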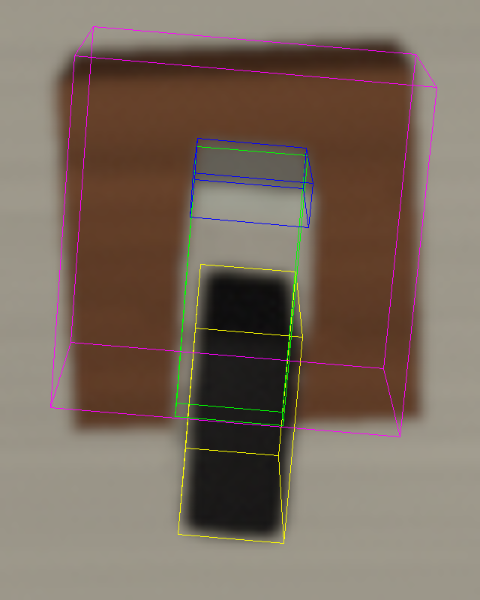

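arm_command --plan '[-0.3,-0.003,-0.004,-0.1,-0.033,-0.3,-0.003,-0.004,-0.2,-0.033,-0.3,-0.003,-0.004,-0.27,-0.033,-0.3,-0.003,-0.004,-0.305,-0.033,-0.3,-0.003,-0.004,-0.305,-0.033,-0.3,-0.003,-0.004,-0.305,-0.033,1,-0.003,-0.004,-0.305,-0.033,1,-0.003,-0.004,-0.305,-0.033,1,-0.003,-0.004,-0.305,-0.033,1,-0.003,-0.004,-0.305,-0.033,1,-0.003,-0.004,-0.305,-0.033,1,-0.003,-0.004,-0.305,-0.033,1,-0.003,-0.004,-0.305,-0.033,1,-0.003,-0.004,-0.305,-0.033,1,-0.003,-0.004,-0.305,-0.033]' --newtons 15

```text
time_s: 7.05
ee_pos: [0.4426, -0.3673, 0.3306]
eef_rot: [3.142, -0.0, 3.071]
force: [-0.1, -0.1, -0.2]
grip_width: 0.0119
```

```bash
python3 - <<'E'
from h import *
im=vision.camera("wrist");cv2.imwrite("pics/w4.png",im);print(sensors.get_obs())
s=vision.camera("scene");cv2.imwrite("pics/s4.png",cv2.resize(s[200:400,60:300],(720,600),interpolation=cv2.INTER_CUBIC))
E
```

```text
{'time_s': 7.1, 'qpos': array([-7.56394562e-01,  4.24074436e-01,  1.53132403e+00, -1.56130279e-05,
        1.18633715e+00, -2.25651885e+00]), 'joint_vel': array([ 0.00168522,  0.00088808,  0.0009535 ,  0.00192329, -0.00023085,
       -0.00174828]), 'tau': array([-2.14816706e-02, -5.86620784e+01, -3.36431730e+01, -6.75139879e-02,
        2.43179878e-02, -5.03836472e-04]), 'ee_pos': array([ 0.4425986, -0.3673209,  0.3305795]), 'eef_rot': array([ 3.14151332e+00, -1.19814466e-04,  3.07092648e+00]), 'force': array([-0.0680857 ,  0.30469777, -1.67454338]), 'moment': array([ 0.05894575,  0.03895159, -0.04378836]), 'grip_width': 0.01155011582021803}
```

View pics/s4.png

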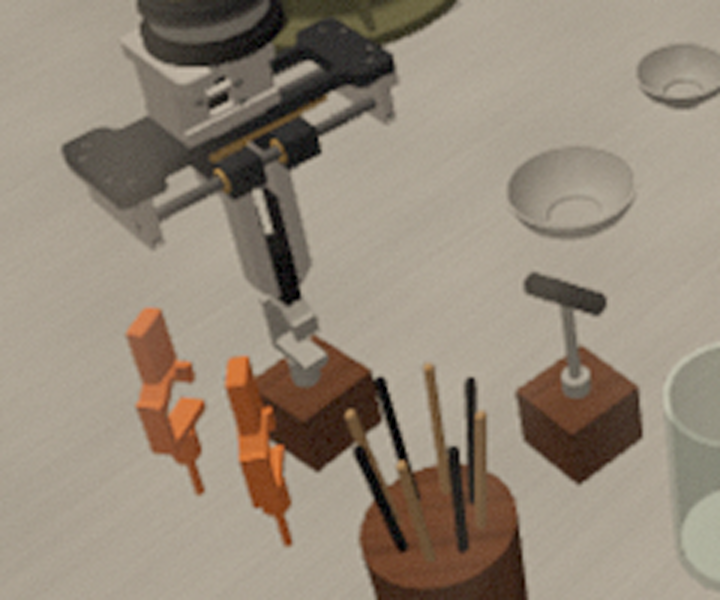

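View pics/w4.png

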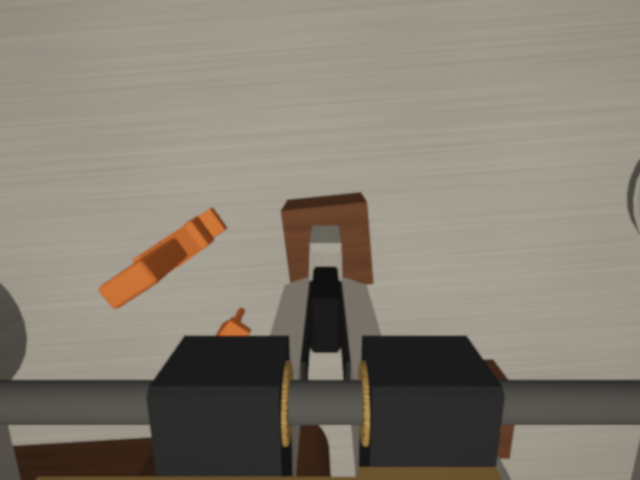

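Gripped at 11.6 mm width, which matches the 12 mm grip. Next I lift it straight up.

arm_command --plan '[1,0,0,0.05,0,1,0,0,0.1,0,1,0,0,0.15,0,1,0,0,0.2,0,1,0,0,0.25,0,1,0,0,0.3,0,1,0,0,0.3,0,1,0,0,0.3,0]'

```text
time_s: 7.95
ee_pos: [0.4426, -0.3673, 0.4499]
eef_rot: [3.141, -0.0, 3.071]
force: [0.0, -0.3, -1.6]
grip_width: 0.0121
```

```bash
python3 - <<'E'
from h import *
im=vision.camera("wrist");cv2.imwrite("pics/w5.png",im);o=sensors.get_obs();print(o["ee_pos"],o["eef_rot"],o["grip_width"],o["force"])
s=vision.camera("scene");cv2.imwrite("pics/s5.png",cv2.resize(s[200:400,60:300],(720,600),interpolation=cv2.INTER_CUBIC))
E
```

```text
[ 0.44258015 -0.36730949  0.44934078] [ 3.14066223e+00 -1.21883174e-03  3.07090549e+00] 0.0124643677564516 [ 0.09162212 -0.2599388  -0.9149671 ]
```

View pics/s5.png

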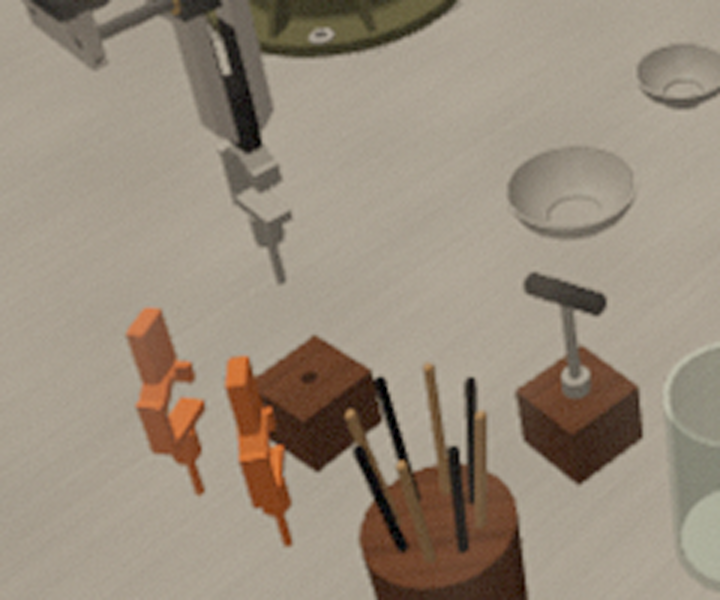

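View pics/w5.png

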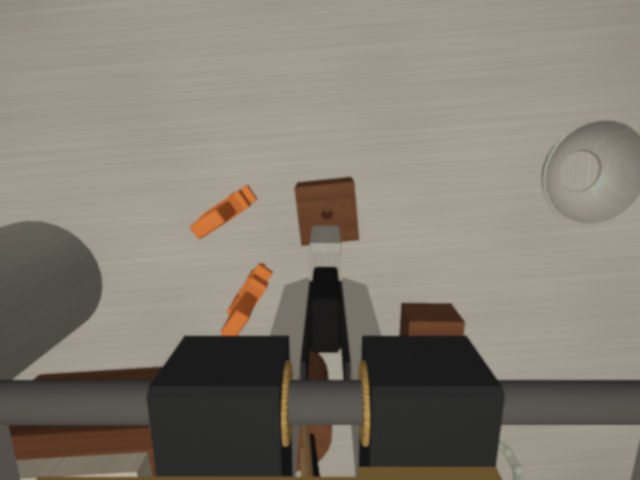

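arm_command --plan '[1,0.1,0.3,0.05,-0.2,1,0.2,0.5,0.05,-0.4,1,0.366,0.913,0.05,-0.595,1,0.366,0.913,0.05,-0.595,1,0.366,0.913,0.05,-0.595,1,0.366,0.913,0.05,-0.595,1,0.366,0.913,0.05,-0.595,1,0.366,0.913,0.05,-0.595,1,0.366,0.913,0,-0.595,1,0.366,0.913,-0.05,-0.595,1,0.366,0.913,-0.1,-0.595,1,0.366,0.913,-0.1,-0.595,1,0.366,0.913,-0.1,-0.595,1,0.366,0.913,-0.1,-0.595]'

```text
time_s: 9.45
ee_pos: [0.5891, -0.0023, 0.4117]
eef_rot: [3.14, 0.0, 1.824]
force: [-0.1, -0.6, -1.1]
grip_width: 0.0122
```

```bash
cat > sc.py <<'E'
from h import *
import sys
np.set_printoptions(precision=4,suppress=True)
tag=sys.argv[1];x0,y0,x1,y1=map(int,sys.argv[2:6])
cam=sys.argv[6] if len(sys.argv)>6 else "scene"
o=sensors.get_obs();print(o["time_s"],o["ee_pos"],np.degrees(o["eef_rot"]),o["grip_width"],o["force"])
im=vision.camera(cam);cv2.imwrite(f"pics/{tag}_full.png",im)
s=min(800/(x1-x0),600/(y1-y0));print("scale",s)
cv2.imwrite(f"pics/{tag}.png",cv2.resize(im[y0:y1,x0:x1],None,fx=s,fy=s,interpolation=cv2.INTER_CUBIC))
E
python3 sc.py s6 290 170 410 290; python3 w.py w6 pinhole pin_tip
```

```text
9.45 [ 0.5891 -0.0023  0.4117] [179.9259   0.023  104.5301] 0.01218474937976752 [-0.1436 -0.6129 -1.1468]
scale 5.0
9.5 [ 0.589  -0.0023  0.4117] [179.9131   0.03   104.5316] 0.011924781103045927 [ 0.0002  0.0547 -0.5861]
pinhole [([225.3, 323.4], 0.76)]
pin_tip []
```

View pics/s6.png

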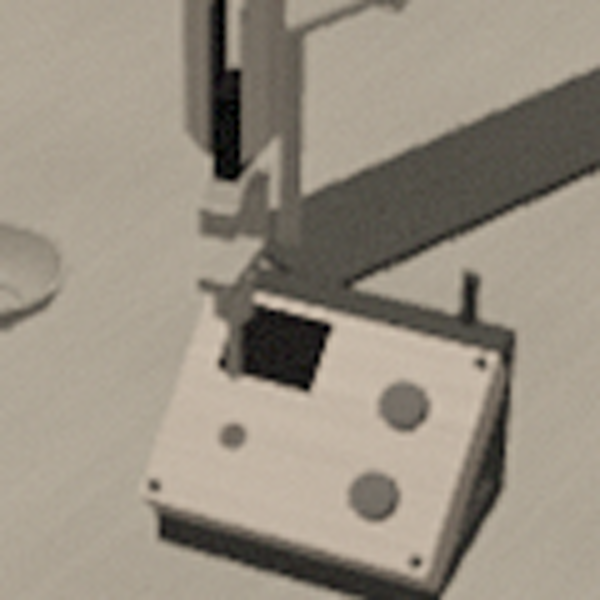

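View pics/w6.png

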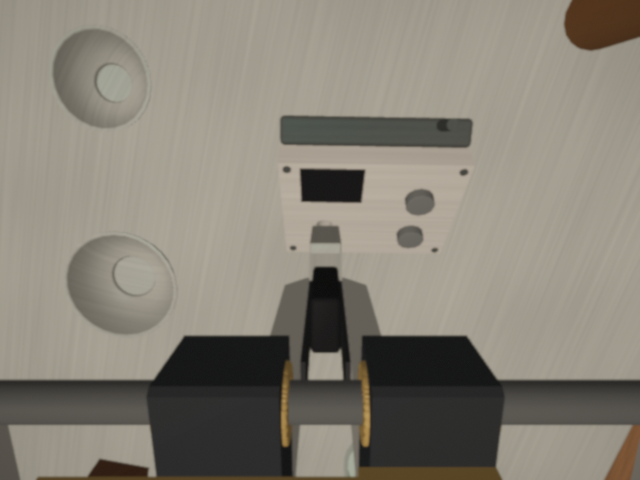

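```bash
python3 - <<'E'
from h import *
np.set_printoptions(precision=2,suppress=True)
t=np.array([.589,-.0023,.0937])
print(proj("scene",t),proj("scene",t+[0.003,-.002,0]),proj("scene",t+[0,0,.035]), "hole",proj("scene",[.589,-.0022,.0588]))
for d in([.005,0,0],[0,.005,0],[0,0,.005]):print((proj("scene",t+d)-proj("scene",t))/5)
im=cv2.imread("pics/s6_full.png")[215:270,320:355];cv2.imwrite("pics/c10.png",cv2.resize(im,None,fx=10,fy=10,interpolation=cv2.INTER_CUBIC))
im=cv2.imread("pics/w6.png")[200:270,290:360];cv2.imwrite("pics/c11.png",cv2.resize(im,None,fx=8,fy=8,interpolation=cv2.INTER_CUBIC))
E
```

```text
[336.64 245.22] [337.18 246.18] [336.69 232.23] hole [336.63 257.71]
[0.36 0.17]
[ 0.28 -0.22]
[ 0.   -0.37]
```

View pics/c10.png

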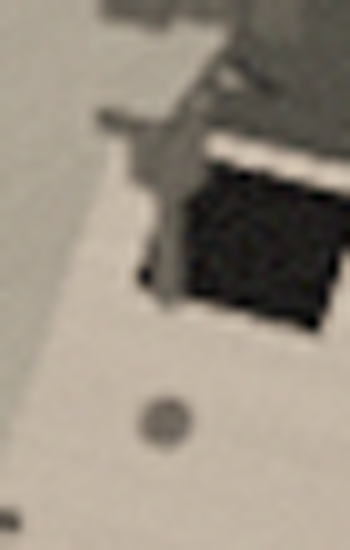

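View pics/c11.png

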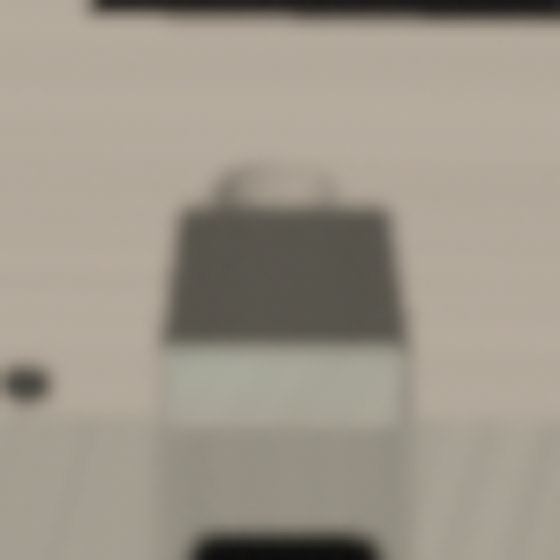

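```bash
cat > tr.py <<'E'
import numpy as np
np.set_printoptions(precision=4,suppress=True)
yaw=np.radians(104.5);U=np.array([np.cos(yaw),np.sin(yaw),0]);Z=np.array([0,0,1.]);T=np.radians(38)
S=np.cos(T)*U+np.sin(T)*Z;N=-np.sin(T)*U+np.cos(T)*Z
H=np.array([.588,-.0025,.0588])
def tcp(s,n,th,L=.138):
    th=np.radians(th);return H+s*S+n*N+L*(-np.sin(th)*U+np.cos(th)*Z)+.18*Z
def rel(t,c): return np.round((t-np.array(c))/.4,3)
E
python3 - <<'E'
from tr import *
c=[.589,-.0023,.4117]
print("A0",rel(tcp(.001,0,0)+[0,0,.006],c));print("A1",rel(tcp(.001-.0024,-.003,0),c))
print("B",[rel(tcp(-.0014*(1-k/10),-.003-.001*k/10,38*k/10),c) for k in range(1,11)])
for d in(.01,.015,.019,.022):print("C",d,rel(tcp(0,-d,38),c))
E
```

```text
A0 [-0.003  0.001 -0.071]
A1 [-0.003  0.001 -0.095]
B [array([ 0.003, -0.02 , -0.096]), array([ 0.008, -0.042, -0.098]), array([ 0.014, -0.063, -0.102]), array([ 0.019, -0.085, -0.107]), array([ 0.025, -0.105, -0.114]), array([ 0.03 , -0.126, -0.122]), array([ 0.035, -0.145, -0.132]), array([ 0.04 , -0.164, -0.143]), array([ 0.045, -0.183, -0.155]), array([ 0.049, -0.2  , -0.168])]
C 0.01 [ 0.047 -0.191 -0.18 ]
C 0.015 [ 0.045 -0.184 -0.19 ]
C 0.019 [ 0.043 -0.178 -0.198]
C 0.022 [ 0.042 -0.173 -0.204]
```

Phase A: lower the tip into the mouth of the hole.

arm_command --plan '[1,-0.003,0.001,-0.035,0,1,-0.003,0.001,-0.071,0,1,-0.003,0.001,-0.08,0,1,-0.003,0.001,-0.09,0,1,-0.003,0.001,-0.095,0,1,-0.003,0.001,-0.095,0]'

```text
time_s: 10.25
ee_pos: [0.5878, -0.0017, 0.3726]
eef_rot: [-3.142, -0.0, 1.825]
force: [-0.7, 0.2, -0.4]
grip_width: 0.0121
```

```bash
python3 sc.py s7 315 205 365 265; python3 w.py w7
```

```text
10.25 [ 0.5878 -0.0017  0.3726] [-179.9966   -0.0022  104.5498] 0.012050970127846204 [-0.7151  0.2148 -0.3944]
scale 10.0
10.3 [ 0.5879 -0.0017  0.3728] [179.9845   0.0039 104.5511] 0.011705933011311597 [ 0.5365 -0.2937 -0.6557]
```

View pics/s7.png

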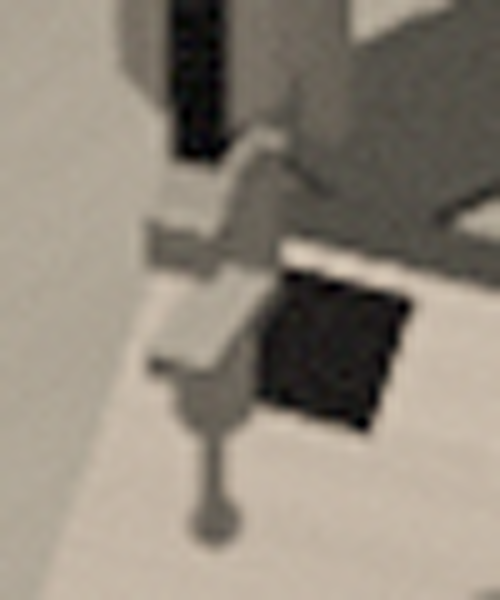

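arm_command --plan '[1,0,0,-0.005,0,1,0.003,-0.01,-0.006,0,1,0.006,-0.021,-0.006,0,1,0.008,-0.032,-0.008,0,1,0.011,-0.043,-0.009,0,1,0.014,-0.054,-0.011,0,1,0.017,-0.064,-0.013,0,1,0.017,-0.064,-0.013,0]'

```text
time_s: 11.15
ee_pos: [0.5947, -0.0279, 0.3672]
eef_rot: [-3.141, 0.0, 1.824]
force: [0.3, 0.7, 0.2]
grip_width: 0.012
```

```bash
python3 sc.py s8 315 205 375 265; python3 w.py w8
```

```text
11.15 [ 0.5947 -0.0279  0.3672] [-179.9887    0.0032  104.5163] 0.011995522948124152 [0.2669 0.7357 0.2351]
scale 10.0
11.2 [ 0.5946 -0.0276  0.3672] [-179.9765    0.0038  104.5287] 0.011999409390760038 [ 1.2385  0.7728 -0.578 ]
```

View pics/s8.png

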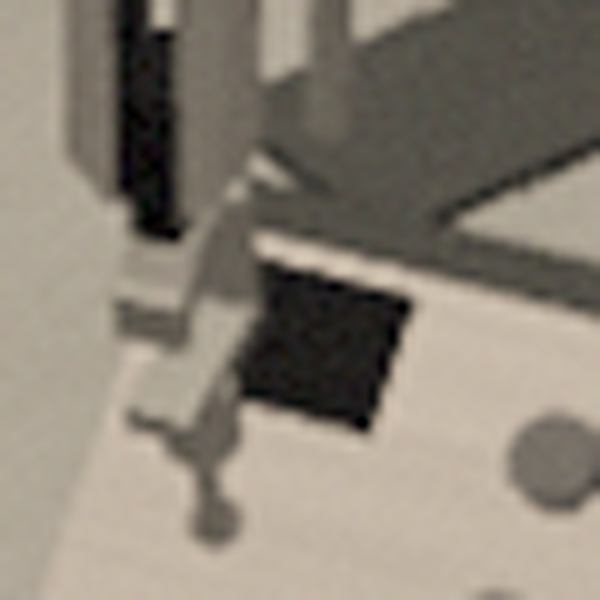

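View pics/w8.png

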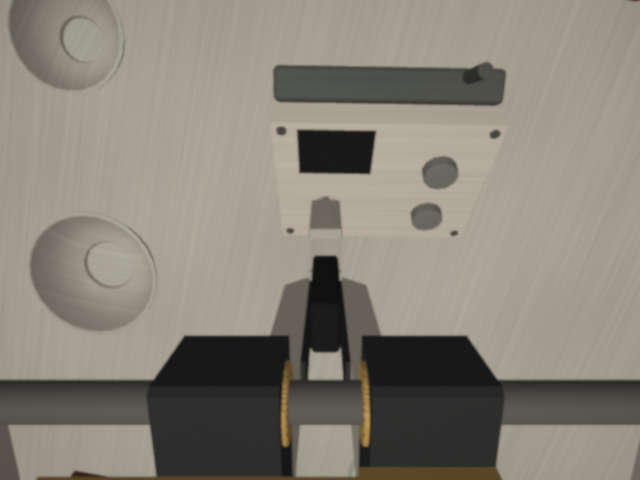

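arm_command --plan '[1,0.005,-0.022,-0.004,0,1,0.011,-0.042,-0.011,0,1,0.016,-0.063,-0.019,0,1,0.021,-0.082,-0.029,0,1,0.026,-0.101,-0.04,0,1,0.031,-0.12,-0.052,0,1,0.035,-0.137,-0.065,0,1,0.035,-0.137,-0.065,0,1,0.035,-0.137,-0.065,0]'

```text
time_s: 12.15
ee_pos: [0.6086, -0.0822, 0.3411]
eef_rot: [-3.141, 0.0, 1.825]
force: [-0.4, 0.7, -0.2]
grip_width: 0.0116
```

```bash
python3 sc.py s9 305 205 385 285; python3 w.py w9
```

```text
12.15 [ 0.6086 -0.0822  0.3411] [-179.9646    0.0004  104.5434] 0.011576511334604316 [-0.3999  0.73   -0.2016]
scale 7.5
12.2 [ 0.6086 -0.0821  0.3413] [-179.9778    0.002   104.5531] 0.011779680771783485 [ 0.2554 -0.3792 -0.5278]
```

View pics/s9.png

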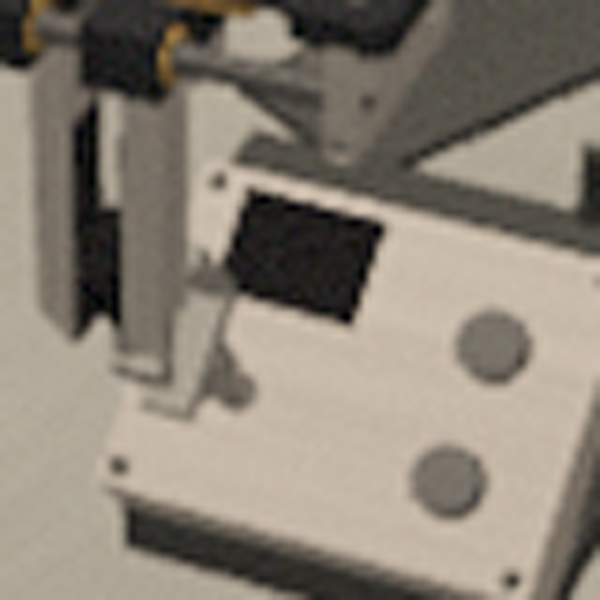

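View pics/w9.png

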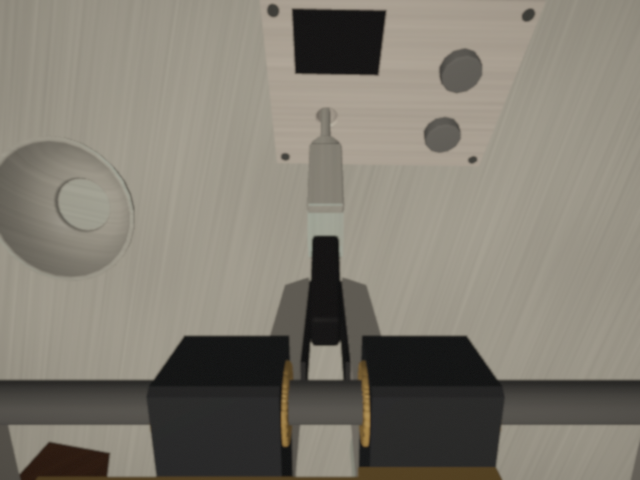

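arm_command --plan '[1,-0.001,0.004,-0.005,0,1,-0.002,0.008,-0.01,0,1,-0.003,0.011,-0.015,0,1,-0.004,0.014,-0.019,0,1,-0.004,0.014,-0.019,0]'

```text
time_s: 12.75
ee_pos: [0.607, -0.0764, 0.3338]
eef_rot: [3.141, 0.0, 1.825]
force: [-0.2, -0.7, 0.7]
grip_width: 0.0119
```

```bash
python3 w.py w10; python3 - <<'E'
import cv2
im=cv2.imread("pics/w10.png");cv2.imwrite("pics/c12.png",cv2.resize(im[60:240,240:480],(800,600),interpolation=cv2.INTER_CUBIC))
E
```

```text
12.75 [ 0.607  -0.0764  0.3338] [179.9905   0.0095 104.558 ] 0.011916341470692555 [-0.1705 -0.7287  0.7187]
```

View pics/c12.png

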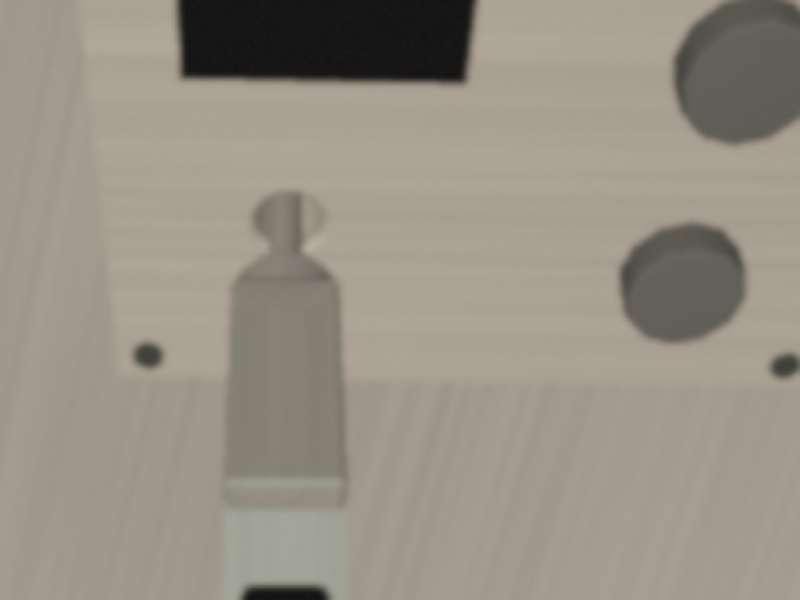

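arm_command --plan '[1,-0.001,0.003,-0.004,0,1,-0.002,0.006,-0.008,0,1,-0.002,0.006,-0.008,0]'

```text
time_s: 13.1
ee_pos: [0.6063, -0.0743, 0.3312]
eef_rot: [3.14, 0.001, 1.825]
force: [-0.0, -4.3, 4.3]
grip_width: 0.0121
```

arm_command --plan '[1,0,0.001,-0.002,0,1,-0.001,0.003,-0.004,0,1,-0.001,0.003,-0.004,0]'

```text
time_s: 13.4
ee_pos: [0.606, -0.0737, 0.3307]
eef_rot: [3.139, 0.003, 1.824]
force: [0.9, -8.6, 12.0]
grip_width: 0.0117
```

arm_command --plan '[1,0,0.001,-0.001,0,1,0,0.001,-0.001,0,1,0,0.001,-0.001,0,1,0,0.001,-0.001,0,1,0,0.001,-0.001,0,1,0,0.001,-0.001,0,1,0,0.001,-0.001,0]'

```text
time_s: 14.1
ee_pos: [0.6061, -0.0735, 0.3306]
eef_rot: [3.138, 0.004, 1.824]
force: [1.9, -9.8, 13.6]
grip_width: 0.012
```

```bash
python3 w.py w11; python3 - <<'E'
import cv2
im=cv2.imread("pics/w11.png");cv2.imwrite("pics/c13.png",cv2.resize(im[60:240,240:480],(800,600),interpolation=cv2.INTER_CUBIC))
E
```

```text
14.1 [ 0.6061 -0.0735  0.3306] [179.8056   0.2158 104.5163] 0.01201876514750317 [ 1.9162 -9.7872 13.5819]
```

View pics/c13.png

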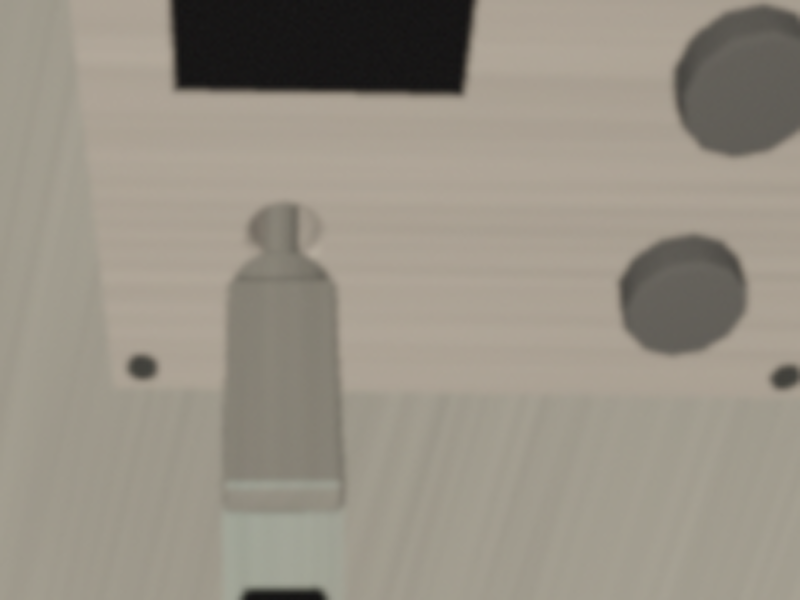

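```bash
python3 - <<'E'
from h import *
import pickle
from tr import *
p=pickle.load(open("pics/w11.pkl","rb"));im=cv2.imread("pics/w11.png")
s=10/3;a=cv2.resize(im[60:240,240:480],(800,600),interpolation=cv2.INTER_CUBIC)
# calibrate hole from this picture: mouth circle centre
Y=np.cross(N,S)
def ring(c,r,col):
    pts=[]
    for t in np.linspace(0,2*np.pi,60):
        q=(proj("wrist",c+r*(np.cos(t)*S+np.sin(t)*Y),p)+.5-[240,60])*s;pts.append(q)
    cv2.polylines(a,[np.int32(pts)],True,col,1)
ring(H,.006,(0,255,255))
for d,c in((.017,(255,0,0)),(.019,(0,255,0)),(.021,(0,0,255))):ring(H+(.035-d)*N,.009,c)
cv2.imwrite("pics/o3.png",a)
E
```

```text
(no output)
```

View pics/o3.png

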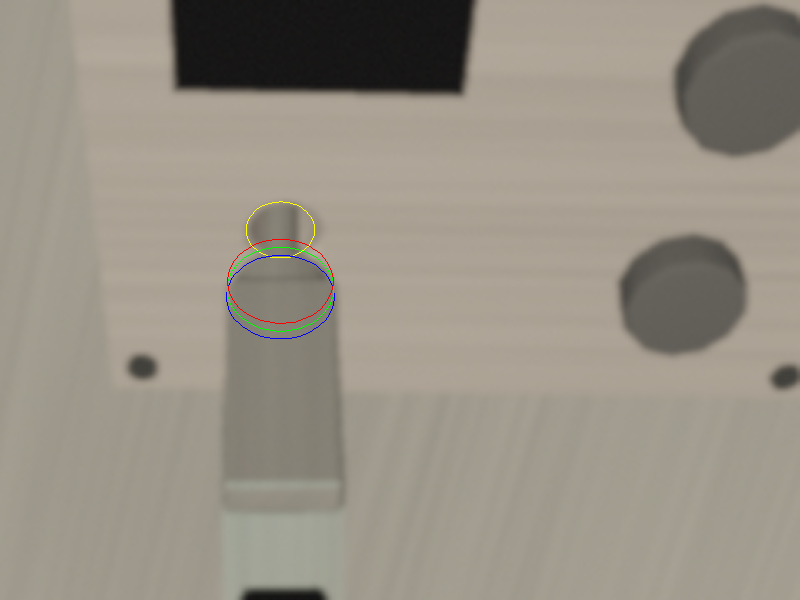

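arm_command --plan '[1,0,0.001,-0.002,0,1,0,0.001,-0.002,0,1,0,0.001,-0.002,0]' --newtons 20

```text
time_s: 14.45
ee_pos: [0.6061, -0.0733, 0.3302]
eef_rot: [3.138, 0.004, 1.824]
force: [1.4, -11.3, 15.1]
grip_width: 0.0118
```

arm_command --plan '[1,0.002,-0.008,0.01,0,1,0.004,-0.016,0.021,0,1,0.006,-0.024,0.032,0,1,0.006,-0.024,0.032,0,1,0.006,-0.024,0.032,0]'

```text
time_s: 14.95
ee_pos: [0.6082, -0.0816, 0.3403]
eef_rot: [-3.141, -0.0, 1.825]
force: [1.0, -0.2, -1.5]
grip_width: 0.0118
```

```bash
python3 w.py w12; python3 - <<'E'
import cv2
im=cv2.imread("pics/w12.png");cv2.imwrite("pics/c14.png",cv2.resize(im[60:260,240:480],(720,600),interpolation=cv2.INTER_CUBIC))
E
```

```text
14.95 [ 0.6082 -0.0816  0.3403] [-179.9678   -0.0261  104.5508] 0.011774866618405494 [ 1.0212 -0.2118 -1.5214]
```

View pics/c14.png

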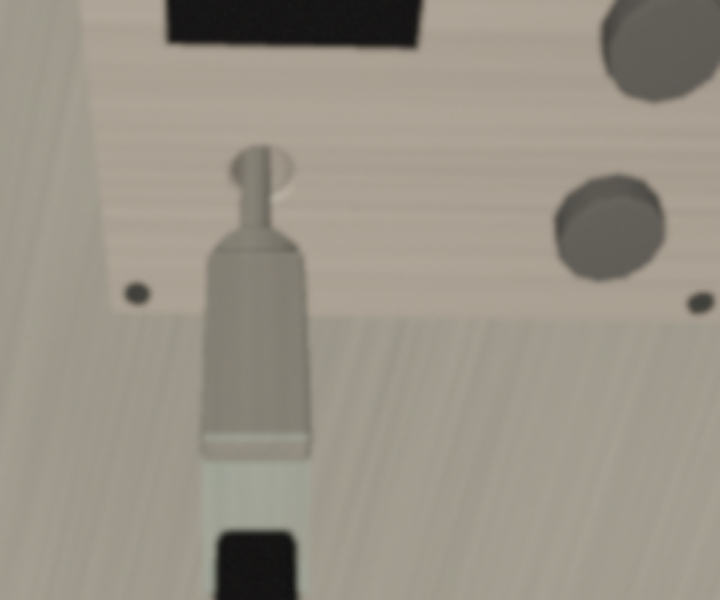

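arm_command --plan '[1,-0.004,0.017,0.015,0,1,-0.009,0.036,0.028,0,1,-0.014,0.055,0.039,0,1,-0.019,0.074,0.049,0,1,-0.024,0.095,0.057,0,1,-0.03,0.115,0.064,0,1,-0.035,0.137,0.069,0,1,-0.041,0.158,0.073,0,1,-0.046,0.18,0.076,0,1,-0.052,0.201,0.078,0,1,-0.055,0.215,0.078,0,1,-0.055,0.215,0.078,0]'

```text
time_s: 16.2
ee_pos: [0.586, 0.0051, 0.3718]
eef_rot: [-3.141, -0.0, 1.826]
force: [0.5, 0.3, -0.6]
grip_width: 0.0118
```

```bash
python3 sc.py s13 305 185 375 265;python3 w.py w13
```

```text
16.2 [0.586  0.0051 0.3718] [-179.9878   -0.0227  104.5964] 0.011833752167774441 [ 0.5129  0.2969 -0.6327]
scale 7.5
16.25 [0.5861 0.0047 0.3717] [-179.9769   -0.0325  104.5773] 0.011494105795235974 [ 0.5319 -1.0601 -0.5603]
```

View pics/s13.png

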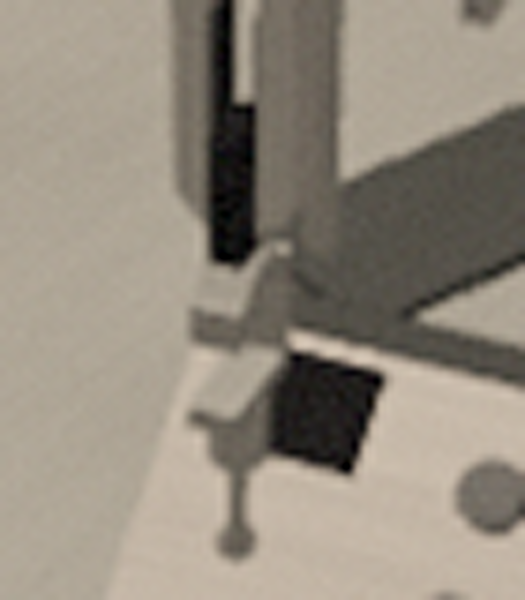

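View pics/w13.png

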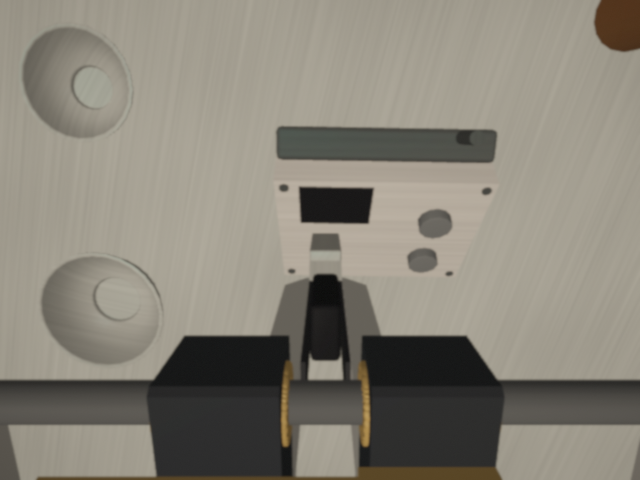

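arm_command --plan '[1,0,0,0.1,0,1,0,0,0.2,0,1,0,0,0.3,0,1,-0.12,0.05,0.3,0.07,1,-0.24,0.12,0.3,0.14,1,-0.32,0.2,0.3,0.21,1,-0.38,0.3,0.3,0.28,1,-0.39,0.41,0.3,0.35,1,-0.39,0.52,0.3,0.42,1,-0.39,0.62,0.3,0.48,1,-0.39,0.69,0.3,0.51,1,-0.39,0.69,0.2,0.51,1,-0.39,0.69,0.1,0.51,1,-0.39,0.69,0.016,0.51,1,-0.39,0.69,0.016,0.51,1,-0.39,0.69,0.016,0.51]'

```text
time_s: 17.9
ee_pos: [0.4305, 0.2803, 0.3792]
eef_rot: [3.141, -0.0, 2.893]
force: [-0.7, 0.5, 0.6]
grip_width: 0.0116
```

```bash
python3 sc.py s14 310 90 450 230;python3 w.py w14 rail_axis
```

```text
17.9 [0.4305 0.2803 0.3792] [179.9902  -0.0079 165.7299] 0.011594008786459048 [-0.7097  0.5019  0.6489]
scale 4.285714285714286
17.95 [0.4306 0.2803 0.3801] [179.9141   0.0801 165.7333] 0.012020390638826229 [ 0.3305  0.1509 -0.6104]
rail_axis []
```

View pics/s14.png

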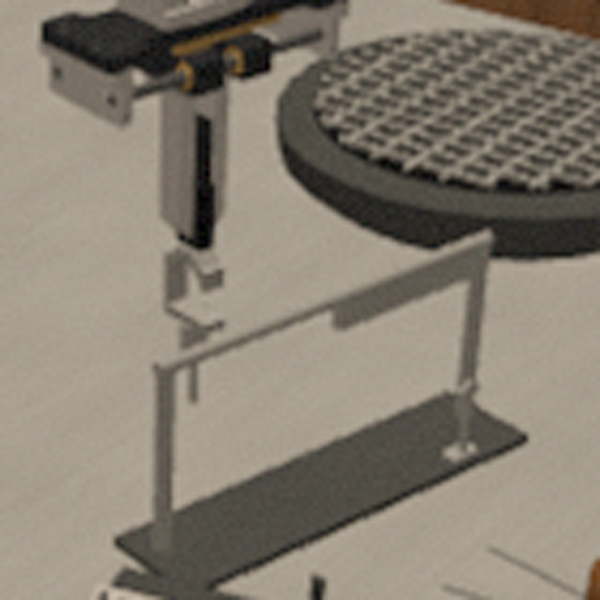

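View pics/w14.png

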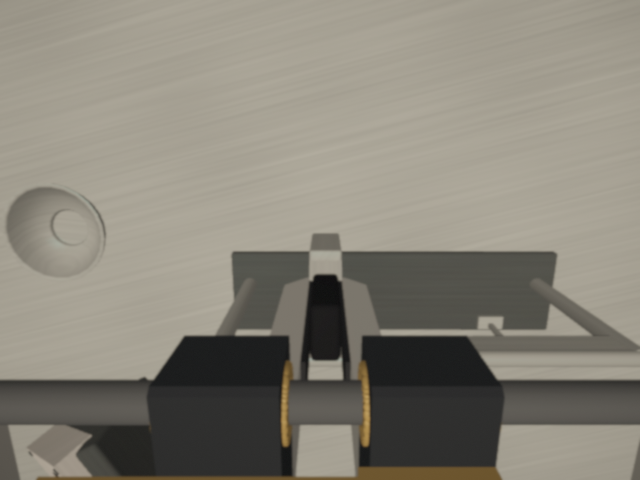

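```bash
cat > ovs.py <<'E'
from h import *
import sys
tag=sys.argv[1]; x0,y0,x1,y1=map(int,sys.argv[2:6]); tcp=np.array([float(v) for v in sys.argv[6:9]]); yawd=float(sys.argv[9]); tilt=float(sys.argv[10])
im=cv2.imread(f"pics/{tag}_full.png"); s=min(800/(x1-x0),600/(y1-y0)); a=cv2.resize(im[y0:y1,x0:x1],None,fx=s,fy=s,interpolation=cv2.INTER_CUBIC)
Rz=cv2.Rodrigues(np.array([0,0,np.radians(yawd)]))[0]; Ry=cv2.Rodrigues(np.array([0,np.radians(tilt),0]))[0]; R=Rz@Ry
g=tcp-[0,0,.18]
def L(pts,col,f):
    q=[(proj("scene",f(np.array(v,float)/1000))+.5-[x0,y0])*s for v in pts]; cv2.polylines(a,[np.int32(q)],False,col,1)
pf=lambda v:g+R@(v-[0,0,.138])
for y in(-8,8): L([(20,y,57),(20,y,65),(-14,y,65),(-14,y,90.4),(0,y,103),(13,y,91.3),(13,y,85),(20,y,85),(20,y,95)],(0,255,0) if y>0 else (0,200,255),pf)
L([(-20,-8,57),(20,-8,57)],(0,200,255),pf); L([(0,0,0),(0,0,57)],(255,0,255),pf)
Rr=cv2.Rodrigues(np.array([0,0,np.radians(-14.2)]))[0]; rf=lambda v:np.array([.5033,.324,0])+Rr@v
for z in(130,140): L([(0,-122,z),(0,122,z)],(255,255,0),rf)
cv2.imwrite(f"pics/{tag}_o.png",a)
E
python3 ovs.py s14 335 140 395 190 .4306 .2803 .3797 -14.3 0
```

```text
(no output)
```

View pics/s14_o.png

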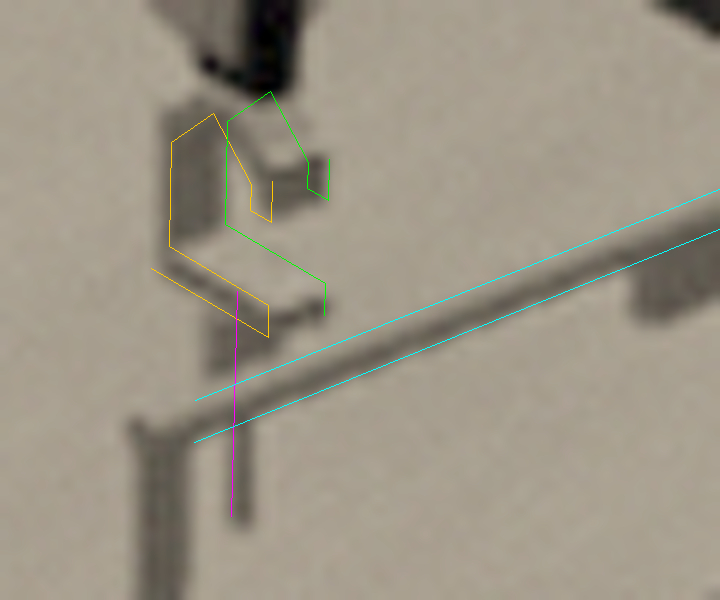

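arm_command --plan '[1,0,0,-0.006,0,1,0.025,-0.006,-0.006,0,1,0.05,-0.013,-0.006,0,1,0.07,-0.018,-0.006,0,1,0.085,-0.021,-0.006,0,1,0.1,-0.025,-0.006,0,1,0.1,-0.025,-0.006,0]'

```text
time_s: 18.75
ee_pos: [0.4708, 0.27, 0.3757]
eef_rot: [-3.141, -0.0, 2.892]
force: [0.2, 0.1, -0.7]
grip_width: 0.012
```

```bash
python3 sc.py s15 345 130 405 190 | tee /tmp/o; python3 ovs.py s15 345 130 405 190 .4693 .2703 .3775 -14.3 0
```

```text
18.75 [0.4708 0.27   0.3757] [-179.9892   -0.0076  165.7168] 0.012022465943043787 [ 0.158   0.1387 -0.7479]
scale 10.0
```

View pics/s15.png

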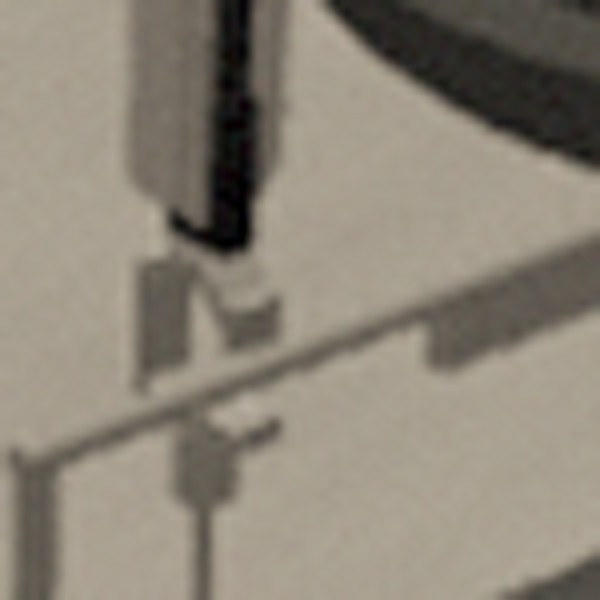

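View pics/s15_o.png

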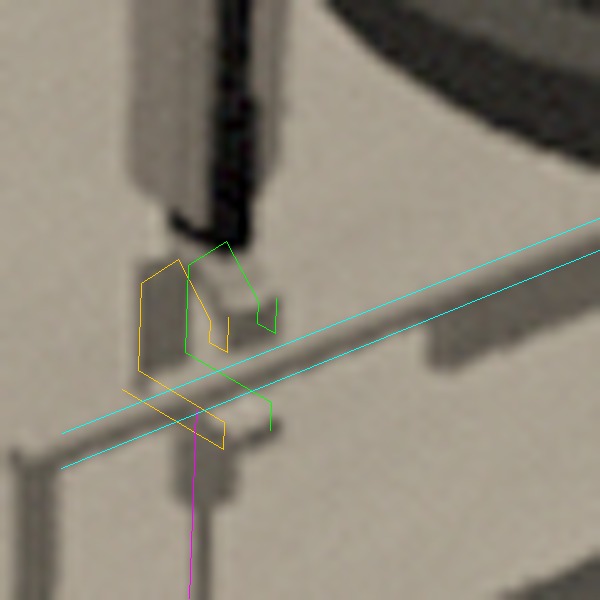

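arm_command --plan '[1,0.015,-0.004,0,0,1,0.03,-0.008,0,0,1,0.039,-0.01,0,0,1,0.039,-0.01,0,0]'

```text
time_s: 19.2
ee_pos: [0.4862, 0.2661, 0.3758]
eef_rot: [-3.142, 0.0, 2.893]
force: [-0.1, 0.0, -1.0]
grip_width: 0.0119
```

```bash
python3 sc.py s16 345 130 405 190 ; python3 w.py w16
```

```text
19.2 [0.4862 0.2661 0.3758] [-179.9991    0.0011  165.73  ] 0.011920738392550676 [-0.1124  0.032  -1.0091]
scale 10.0
19.25 [0.486  0.2662 0.3757] [-179.9914   -0.012   165.734 ] 0.011935262720109831 [-0.2288  0.4862 -0.6961]
```

View pics/s16.png

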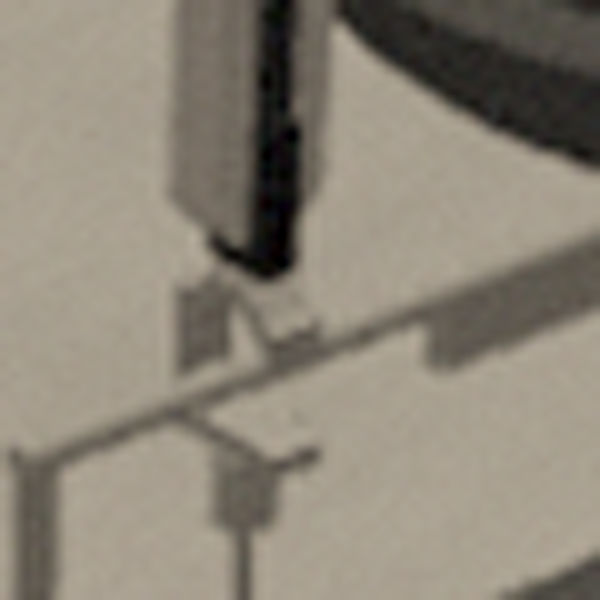

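View pics/w16.png

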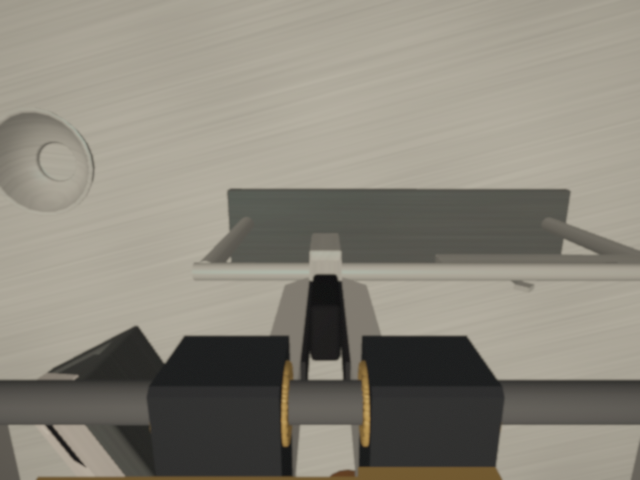

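arm_command --plan '[1,0,0,-0.015,0,1,0,0,-0.03,0,1,0,0,-0.037,0,1,0,0,-0.037,0]'

```text
time_s: 19.7
ee_pos: [0.4857, 0.2663, 0.3604]
eef_rot: [-3.141, -0.001, 2.893]
force: [-0.3, -0.8, -0.5]
grip_width: 0.012
```

```bash
python3 sc.py s17 345 130 405 190 ; python3 w.py w17; python3 ovs.py s17 345 130 405 190 .486 .2662 .361 -14.3 -2
```

```text
19.7 [0.4857 0.2663 0.3604] [-179.9602   -0.0466  165.7527] 0.011976751780000069 [-0.3378 -0.7959 -0.5389]
scale 10.0
19.75 [0.4858 0.2663 0.3608] [-179.982    -0.0197  165.754 ] 0.011887409185590888 [ 0.0504  0.3022 -1.0231]
```

View pics/s17.png

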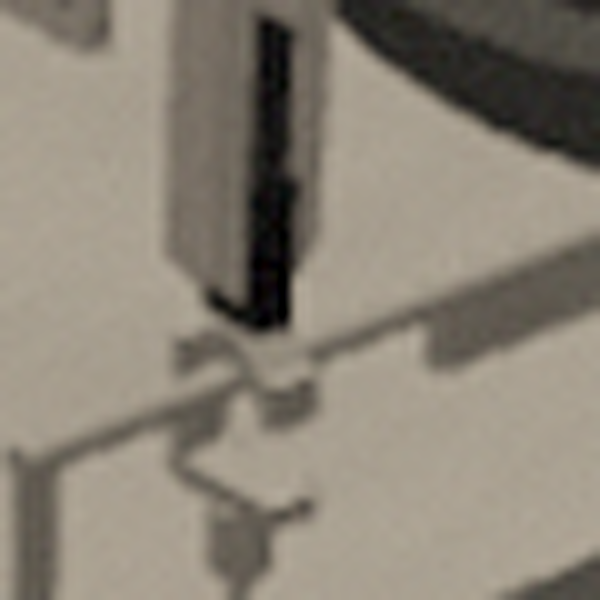

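View pics/w17.png

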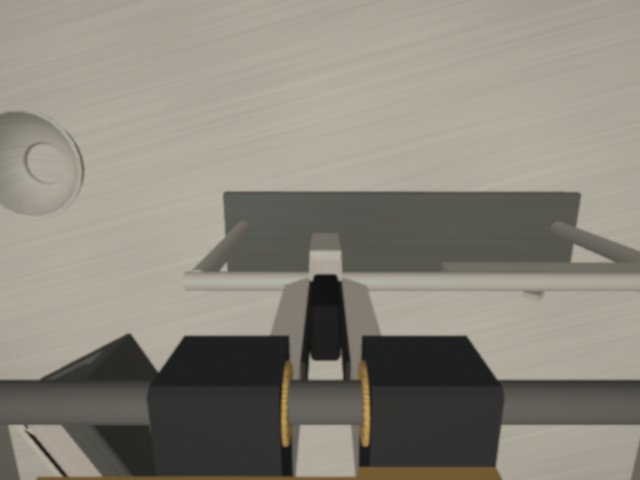

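```bash
python3 - <<'E'
from h import *
import pickle
np.set_printoptions(precision=4,suppress=True)
for t,b in(("w14",(300,350,470,520)),("w16",(255,305,495,555)),("w17",(265,315,505,565))):
    im=cv2.imread(f"pics/{t}.png");cv2.imwrite(f"pics/m_{t}.png",im[b[0]:b[1],b[2]:b[3]])
a=np.hstack([cv2.resize(cv2.imread(f"pics/m_{t}.png"),(w,400),interpolation=cv2.INTER_CUBIC) for t,w in(("w14",400),("w16",480//1) ) ][:1]+[cv2.resize(cv2.imread("pics/m_w17.png"),(400,333),interpolation=cv2.INTER_CUBIC)][0:0]);cv2.imwrite("pics/m1.png",a)
im=cv2.imread("pics/w14.png");cv2.imwrite("pics/m1.png",cv2.resize(im[300:350,470:530],(720,600),interpolation=cv2.INTER_CUBIC))
im=cv2.imread("pics/w17.png");cv2.imwrite("pics/m2.png",cv2.resize(im[265:315,505:565],(720,600),interpolation=cv2.INTER_CUBIC))
E
```

```text
(no output)
```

View pics/m1.png

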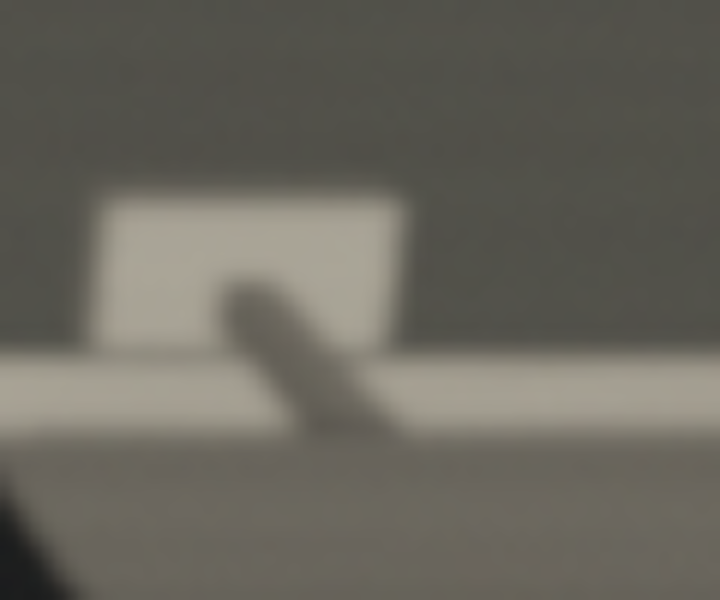

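View pics/m2.png

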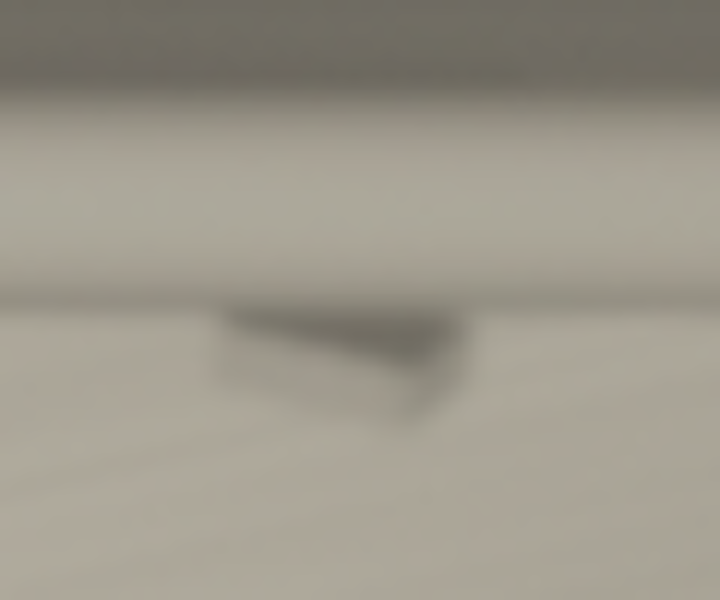

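```bash
python3 - <<'E'
from h import *
import pickle
np.set_printoptions(precision=4,suppress=True)
yaw=np.radians(-14.2);R=cv2.Rodrigues(np.array([0,0,yaw]))[0];org=np.array([.5033,.324,0])
p=pickle.load(open("pics/w14.pkl","rb"))
X=atz("wrist",(324.6,490.8),.009,p);print(X,R.T@(X-org))
for t in("w14","w17"):
    p=pickle.load(open(f"pics/{t}.pkl","rb"))
    print(t,[np.round(proj("wrist",org+R@np.array(v),p),1) for v in [(-.03,-.145,.008),(-.03,.145,.008),(0,-.135,.135),(0,.135,.135),(0,.005,.13),(.038,.093,.009),(.038,.093,.06)]])
X=np.array([.4858,.2663,0]);print(R.T@(X-org))
E
```

```text
[0.5646 0.4039 0.009 ] [0.0398 0.0925 0.009 ]
w14 [array([229.8, 252.1]), array([557.7, 251.7]), array([203.1, 358.1]), array([648. , 357.3]), array([431.9, 353.4]), array([491.6, 322.8]), array([516.3, 350.9])]
w17 [array([221.3, 191.5]), array([581.7, 191.3]), array([185.5, 281. ]), array([698.2, 280.8]), array([448.6, 277.7]), array([508.2, 272. ]), array([538.3, 294.7])]
[-0.0028 -0.0602  0.    ]
```

arm_command --plan '[1,0.006,0.024,0,0,1,0.015,0.06,0,0,1,0.024,0.095,0,0,1,0.033,0.13,0,0,1,0.042,0.165,0,0,1,0.051,0.2,0,0,1,0.059,0.235,0,0,1,0.059,0.235,0,0]'

```text
time_s: 20.6
ee_pos: [0.5093, 0.3619, 0.3608]
eef_rot: [3.141, -0.0, 2.894]
force: [0.5, -0.7, 0.2]
grip_width: 0.012
```

```bash
python3 sc.py s18 360 120 430 190 ; python3 w.py w18
```

```text
20.6 [0.5093 0.3619 0.3608] [179.9809  -0.0001 165.8238] 0.011986296613513312 [ 0.4972 -0.7048  0.1563]
scale 8.571428571428571
20.65 [0.5093 0.361  0.3608] [-179.9927   -0.0076  165.8056] 0.011740002739674486 [-0.0604  0.6106 -1.0097]
```

View pics/s18.png

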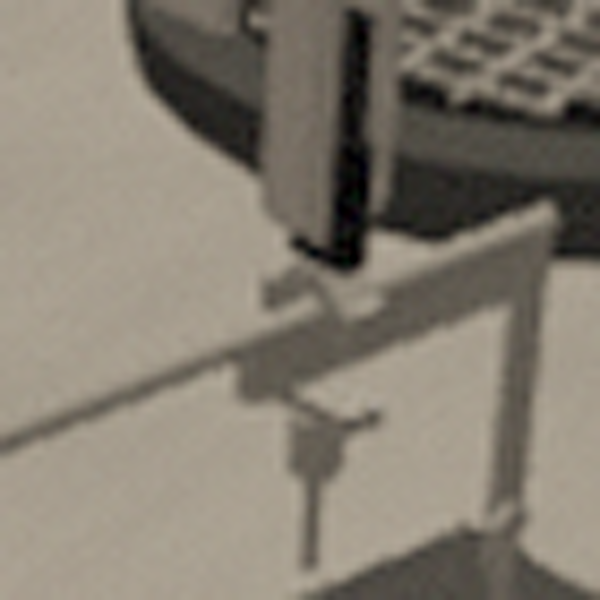

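arm_command --plan '[1,0.009,0.034,0,0,1,0.018,0.068,0,0,1,0.027,0.102,0,0,1,0.035,0.132,0,0,1,0.035,0.132,0,0,1,0.035,0.132,0,0]'

```text
time_s: 21.3
ee_pos: [0.5234, 0.4125, 0.361]
eef_rot: [-3.141, -0.0, 2.893]
force: [0.2, -0.3, -0.2]
grip_width: 0.0119
```

```bash
python3 sc.py s19 370 110 440 210 ; python3 w.py w19 mark pin_seat; python3 - <<'E'
from h import *
o=sensors.get_obs()["ee_pos"];R=cv2.Rodrigues(np.array([0,0,np.radians(-14.2)]))[0];print(R.T@(o-np.array([.5033,.324,0])))
E
```

```text
21.3 [0.5234 0.4125 0.361 ] [-179.9799   -0.0059  165.7371] 0.011903295316802266 [ 0.1654 -0.3273 -0.1649]
scale 6.0
21.35 [0.5234 0.4123 0.3611] [-179.9836   -0.0044  165.7248] 0.011797418129958263 [ 0.1079 -0.3567 -0.2445]
mark []
pin_seat [([288.1, 326.1], 0.74)]
[-0.00219204  0.09069639  0.36129595]
```

View pics/s19.png

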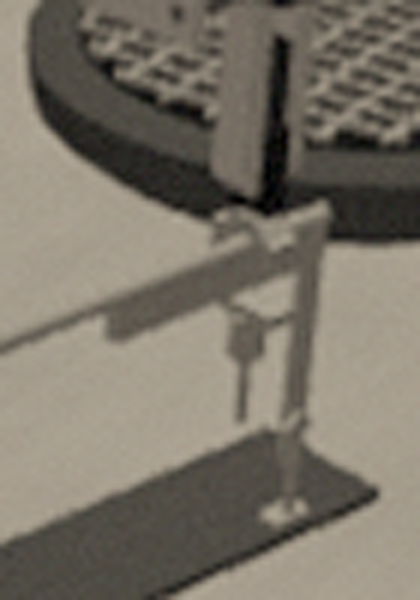

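View pics/w19.png

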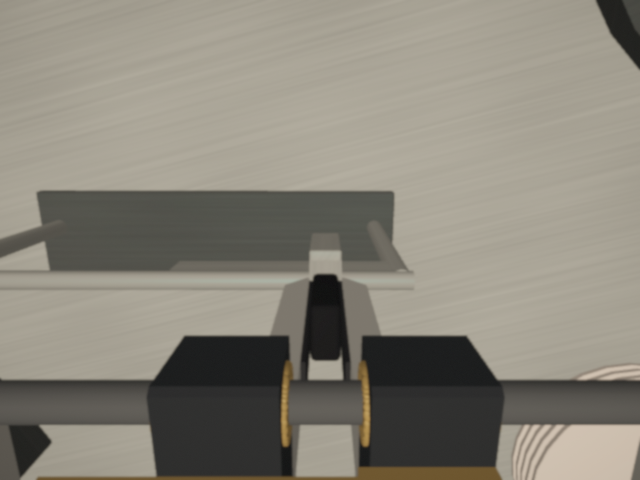

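```bash
python3 - <<'E'
from h import *
np.set_printoptions(precision=2,suppress=True)
R=cv2.Rodrigues(np.array([0,0,np.radians(-14.2)]))[0];O=np.array([.5033,.324,0])
for y in(.0875,.0907,.0925,.095): print(y,proj("scene",O+R@np.array([.038,y,.009])),proj("scene",O+R@np.array([.038,y,.06])))
print("plate corners",[proj("scene",O+R@np.array(v)) for v in[(.046,.145,.008),(.046,-.145,.008),(-.03,.145,.008)]])
print("bar ends",[proj("scene",O+R@np.array(v)) for v in[(0,.135,.135),(0,.005,.113)]])
im=cv2.imread("pics/s19_full.png");cv2.imwrite("pics/c15.png",cv2.resize(im[140:210,390:440],(571,800))[:600*2][:800])
cv2.imwrite("pics/c15.png",cv2.resize(im[150:210,385:445],(600,600),interpolation=cv2.INTER_CUBIC))
E
```

```text
0.0875 [417.16 196.22] [418.87 180.24]
0.0907 [417.99 195.84] [419.71 179.87]
0.0925 [418.45 195.63] [420.18 179.66]
0.095 [419.09 195.33] [420.84 179.37]
plate corners [array([433.77, 190.96]), array([354.35, 227.97]), array([414.45, 180.16])]
bar ends [array([423.82, 145.21]), array([387.96, 166.89])]
```

View pics/c15.png

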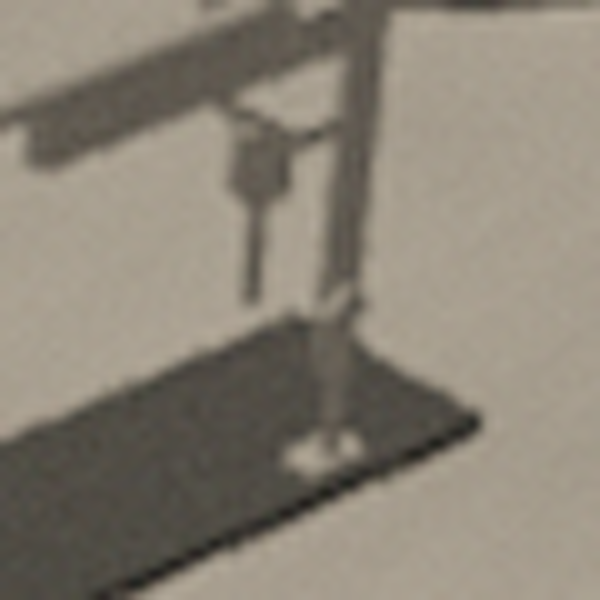

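arm_command --plan '[1,0,0.002,-0.003,0,1,0,0.002,-0.006,0,1,0,0.002,-0.009,0,1,0,0.002,-0.009,0]'

```text
time_s: 21.9
ee_pos: [0.5234, 0.4138, 0.3572]
eef_rot: [-3.141, -0.0, 2.893]
force: [0.5, -0.2, -0.1]
grip_width: 0.0121
```

arm_command --plan '[1,0,0,-0.002,0,1,0,0,-0.004,0,1,0,0,-0.004,0]'

```text
time_s: 22.2
ee_pos: [0.5233, 0.4139, 0.3567]
eef_rot: [3.141, 0.0, 2.893]
force: [-2.8, -2.3, 4.5]
grip_width: 0.0118
```

arm_command --plan '[1,0,0,0.002,0,1,0,0,0.002,0,0.6,0,0,0.002,0,0.4,0,0,0.002,0,0.2,0,0,0.002,0,0.2,0,0,0.002,0,0.2,0,0,0.002,0,0.2,0,0,0.002,0,0.2,0,0,0.002,0,0.2,0,0,0.002,0]'

```text
time_s: 23.2
ee_pos: [0.5234, 0.4139, 0.3566]
eef_rot: [3.142, 0.0, 2.893]
force: [-0.3, 0.4, -0.6]
grip_width: 0.0376
```

```bash
python3 sc.py s20 375 120 445 210 ; python3 w.py w20 pin_seat
```

```text
23.2 [0.5234 0.4139 0.3566] [179.9996   0.0011 165.7482] 0.03764529214138857 [-0.2905  0.3984 -0.5845]
scale 6.666666666666667
23.25 [0.5234 0.4139 0.3567] [179.9979   0.0004 165.7486] 0.037893857848275446 [ 0.0571 -0.9882  0.4152]
pin_seat [([285.3, 326.8], 0.58)]
```

View pics/s20.png

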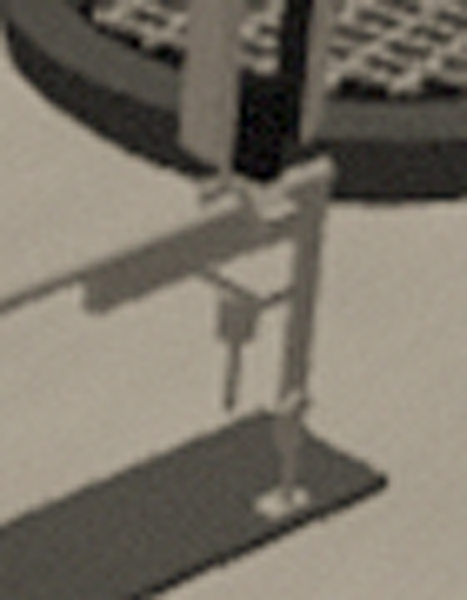

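View pics/w20.png

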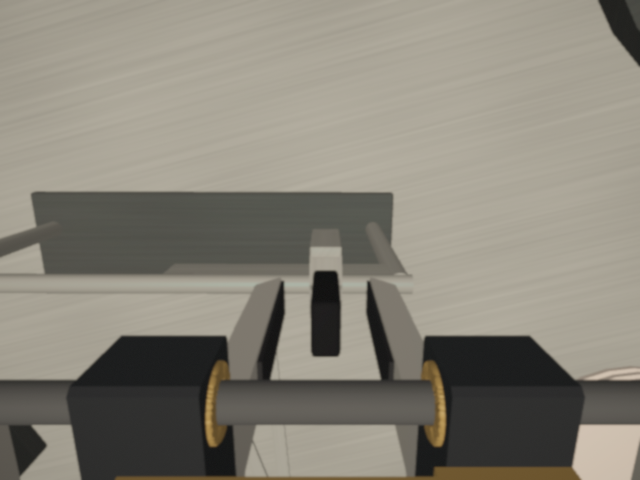

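arm_command --plan '[0.2,0,0,0.04,0,0.2,0,0,0.09,0,0.2,0,0,0.16,0,0.2,0,0,0.25,0,0.2,0,0,0.3,0,0.2,-0.1,-0.05,0.3,0,0.2,-0.2,-0.1,0.3,0,0.2,-0.25,-0.15,0.3,0,0.2,-0.25,-0.15,0.3,0,0.2,-0.25,-0.15,0.3,0,0.2,-0.25,-0.15,0.3,0,0.2,-0.25,-0.15,0.3,0]'

```text
time_s: 24.55
ee_pos: [0.424, 0.3543, 0.4762]
eef_rot: [-3.141, -0.0, 2.893]
force: [0.5, -0.8, 0.2]
grip_width: 0.0373
```

```bash
python3 sc.py s21 375 120 445 210 ; python3 w.py w21 pin_seat mark rail_blade; python3 sc.py t21 0 0 640 480 top
```

```text
24.55 [0.424  0.3543 0.4762] [-179.9724   -0.0245  165.7434] 0.03728505512841345 [ 0.4907 -0.7752  0.1636]
scale 6.666666666666667
24.6 [0.424  0.3542 0.4761] [-179.9673   -0.0248  165.7427] 0.037020073866264394 [0.4292 0.1669 0.4378]
pin_seat [([323.4, 422.8], 0.7)]
mark [([429.9, 53.6], 0.6)]
rail_blade [([428.1, 52.3], 0.62)]
24.8 [0.4236 0.354  0.4764] [-179.9788   -0.018   165.7467] 0.037768436423604 [ 0.0401 -0.527   0.324 ]
scale 1.25
```

View pics/s21.png

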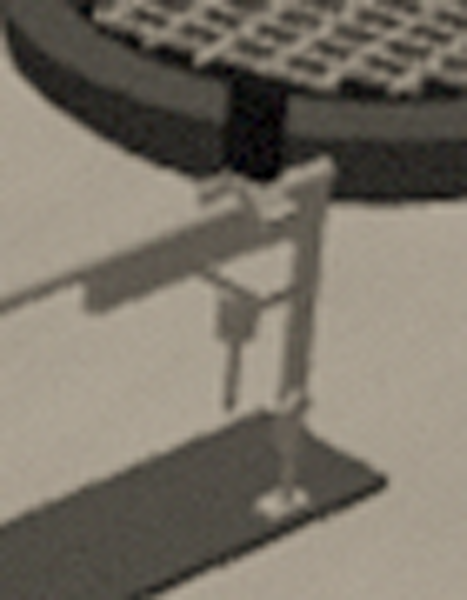

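View pics/w21.png

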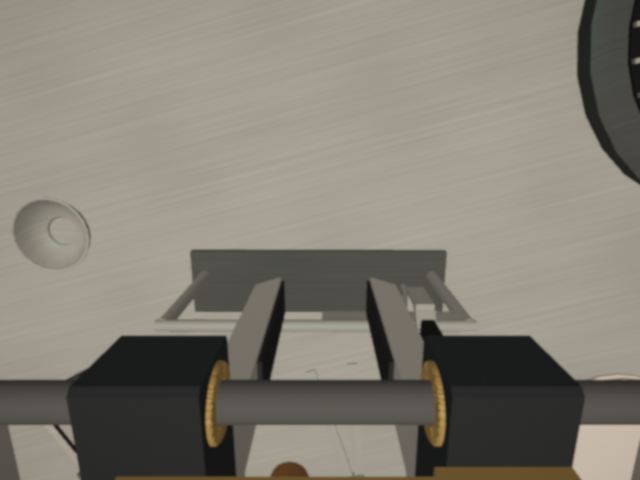

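View pics/t21.png

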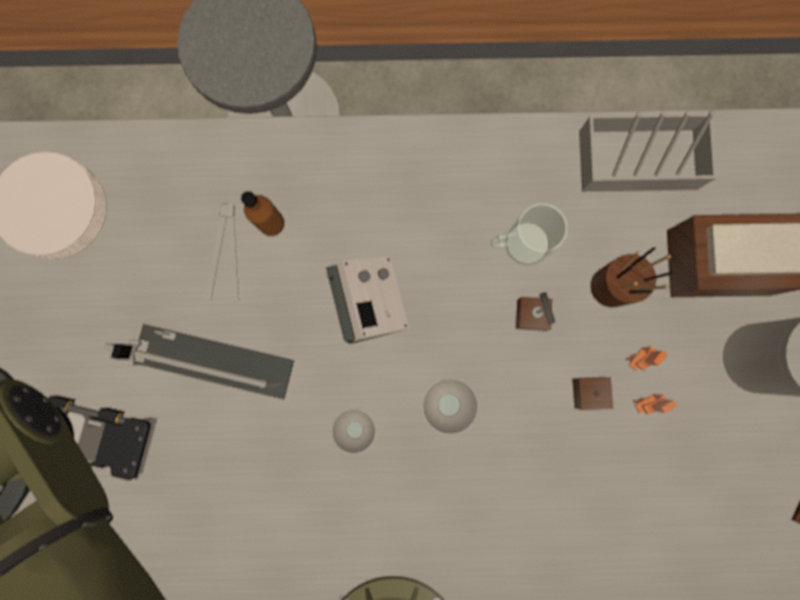

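```bash
python3 -c "
from station import job
print(job.hand_in())"
```

```text
the job is handed in; nothing more can be done
None
```

The job is done and handed in at about 25 s. The pin was used on the reset button and now hangs by its hook on the keeper-blade part of the rail, level with the pointer mark.

- **Pick-up:** I took the metal pin with the black grip and left the two orange look-alikes alone.
- **Reset button:** The tool cannot be tilted directly, so I let the pin turn in the grip, with its tip in the hole, until it lined up with the slope. I then pressed for about 1 s against a firm stop, at 15–19 N against the roughly 4 N spring. The tip was about 20.5 mm down by the arm's position (21 mm is fully down). The button's travel itself cannot be read. An overlay assuming the pin was centred in the hole put the depth nearer 18.5 mm; a tip offset of about 1.3 mm would explain the difference. I judged the button fully down from the firm stop.
- **Proud buttons:** The pin and fingers stayed well clear of both.
- **Hanging:** I straightened the pin in the hole, hooked it over the plain part of the bar, and slid it along without touching. Then I lowered it until it touched the bar and let go. The hook is at about 92.0 mm along the rail and the mark measures about 92.5 mm, each good to 1–2 mm.
- **Last checks:** Two pictures 1.3 s apart show the pin hanging still with a slight lean, and the gripper is clear of it. The top view shows nothing else moved.

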